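# Clamp a filter bowl mouth-down for drain service

## Robot

A 6-joint arm with a two-finger parallel gripper is mounted at the origin on a cart in front of the work surface, level with it; the furniture and walls round the work are solid. World frame = base frame: x ahead of the robot, y to its left, z up, the work surface at z = 0. Lengths are in m, angles in rad, forces in N, time in s.
With the tool pointing down it reaches from about 0.4 to 0.825 m from the base axis. Payload 7 kg.
Tool frame: the origin (TCP) lies at the very end of the fingers, on their centre line; the grasp point (between the pads) lies 19 mm behind it; z points along the fingers, y is the line along which they close (so a half turn about z gives the same grasp; the last joint's range is limited). The gripper opens to 88 mm and grips with 3 to 60 N. Pads are 19 mm wide; open, the fingers measure 130 mm over their backs; the gripper's body (78 mm by 193 mm) begins 47 mm behind the grasp point.
Start: joints at [1.568, 0.359, 0.012, 0, -1.224, -0.288], TCP at [0.194, 0.647, 0.227] pointing down, gripper open.
Joint ranges: [-3.07, 3.07], [-1.43, 2.12], [-1.02, 1.25], [-3.03, 1.67], [-3.05, -0], [-3.03, 3.03]. Speed limits (rad/s): [2.39, 2.39, 3.01, 3.14, 3.14, 3.14].

## Interface

Orientations are given as [roll, pitch, yaw] about the fixed x, y, z axes, in that order (R = Rz(yaw) Ry(pitch) Rx(roll)).
In Python, from station import arm, grab_frame gives the robot as it stands.
- The arm moves only by the tool jog_arm, never from a script. Its argument "deltas" is a list that holds one entry, the list of rows, each a list of 4 numbers: the shift along the tool's x, y, z in units of 60 mm (1.0 is 60 mm), then the turn about the tool's z in units of 5 degrees (1.0 is 5 degrees). A call has 1 to 8 rows; each row is the pose to reach, as a shift and turn from the pose commanded when the call began, along the tool's axes at that moment; what a row does not reach only later rows make up. A row lasts 1/8 s, in which the tool goes at most 62.5 mm and 10.7 degrees, less where a joint would pass 70% of its speed; a pose out of reach is approached as far as the arm can. A call with a gripper value outside its range is refused whole. "grip" is the finger opening in mm, from 0 to 87.6, set as the call begins (left out, the last holds). The fingers move at their own pace and stop on an object; "squeeze" is the grip in N (left out, the last holds). Time passes only in rows, so rows that repeat a pose let the fingers close. It gives the time, the measured TCP pose, the force, the opening and the grip force at its end, in the units of the state.
- arm.get_state(): the state, without advancing time (a new reading comes with each control period).
- grab_frame(name): name is "scene" or "side" or "wrist"; returns a dict with "img" (400x640x3 uint8, red, green, blue), "vfov" (degrees; the focal length in pixels is half the picture's height over the tangent of half this angle, whatever the lens; pixels are square), "cx", "cy" (the principal point, pixels), "dist_coeffs" ([k1, k2, p1, p2, k3] as OpenCV has them; the pictures are not rectified), "xyz" and "rotation" of the camera in the world. Camera axes: x right, y down, z forward; pixel columns grow to the right and rows downward; lengths in m; the calibration is good to about 2 mm. A picture is of the moment at which its call begins. There is no depth.
- arm.job_done(): hands the job in; it is judged then, once.
The state is a dict: "t": time; "q": joint angles; "qd": joint speeds; "joint_efforts": joint torques, N m; "eef_pos": TCP position; "ee_rot": TCP orientation; "force": force on the tool from outside, world axes, zero at the start; "moment": the same for the moment, N m; "width": finger opening in m; "gripper_force": force on a finger pad.
Only numpy, scipy, OpenCV 4.12 (cv2) and the standard library are available. Lean on these libraries where they do the work, as an engineer would, in place of code of your own. Each camera call takes 0.05 s, during which the arm holds its last target. There are 200 camera calls.

## Task

The grey eight-sided filter bowl has to be held for me while I undo its drain plug. Turn it mouth-down over the spigot of the bench clamp so that it sits flat on the rubber ring, let go of it, then pump the clamp's ratchet trigger against its handle until the rubber jaw bears on the bowl and the spring behind the jaw is clearly squeezed, but stop well before the spring closes up, which would crush the bowl. Finish still holding the trigger squeezed: do not let go of it, do not push the rod or jaw by hand, and leave the other parts on the cart where they are.

Things in the scene. Friction and masses are not known exactly. Their poses are not given: they have to be found in the camera images.
- bowl: loose eight-sided cup of light grey plastic, 0.14 kg: 56 mm across flats, 68 high, wall 5, inside 46 across flats and 54 deep. Origin: centre of the closed foot; z to the mouth; starts mouth-up. Flats face its x and y axes and the 45 degree directions between. Brass hex drain plug sunk in the foot: it stands flat on either end and lies steadily on any flat (axis 28 mm up)
- bowl_middle (a point): middle of the bowl, on its axis 34 mm above the foot
- bowl_mouth (a point): centre of the bowl's mouth, in the plane of the rim
- clamp: bench clamp, bolted down: grey base plate 274x72x10 mm, aluminium cheeks 106 high at x -188..-104 mm. Origin on the cart under the spigot; x level along the rod from handle to fixed jaw, z up. Rubber face of the fixed jaw at x +30, 48 wide, its block 50 high, up to x +60. Fixed black handle at x -159..-145, 24 wide, 104 to 170 mm above the cart
- clamp_seat (a point): centre of the black rubber ring (66 mm) that the bowl's mouth sits on, 12 mm above the cart, axes as the clamp's. The round aluminium spigot, 36 mm in diameter with a chamfered top, rises 12 mm above this point and enters the mouth with 5 mm to spare all round. A bowl centred here is 2 mm from the fixed jaw
- clamp_grip (a point): 154 mm above the cart, mid way between the back of the handle and the front of the fully squeezed trigger (30 mm over both); axes as the clamp's. Pinch here from above along the clamp's x, one finger behind the handle, one before the trigger. At rest it leans out, 49 mm over both (55 at the tip): fingers centred here must open to 80 mm for it to come right back
- clamp_trigger: black trigger standing before the handle on the fixed jaw's side; its moulded grip is 12 mm thick, 22 wide and reaches 20 to 74 mm above the pivot. Origin at the pivot, 92 mm above the cart at x -135 mm of the clamp
- trigger_angle (a joint): trigger: 0 at rest (leans towards the jaws), 0.30 rad fully squeezed (upright, at its stop). A spring brings it back: 3 to 6 N at the grip, plus about 0.6 of the jaw's force while driving. One full squeeze drives the rod 6 to 9 mm (two or three teeth) to the fixed jaw; let out, the pawls keep it there, less up to 2 mm under load
- clamp_rod: square toothed steel rod through the cheeks, carrying spring, head and jaw; slides along the clamp's x, only towards the fixed jaw. Its x relative to the clamp is its travel (starts 6 to 16 mm, at most 55)
- clamp_head: moving jaw: steel plate 44 x 36 mm with a black rubber face, on a spring at the rod's front end. Origin at the middle of the rubber face, 42 mm above the cart, x towards the fixed jaw. With the bowl seated it starts 14 to 26 mm short of the bowl
- jaw_spring (a joint): squeeze of the spring behind the moving jaw: 0 with the jaw free, up to 0.018 m when the spring is closed up solid; 1 N for each mm
- gauge: bystander: round black pressure gauge, 63 mm, lying face up
- spanner: bystander: open spanner 210 mm long lying on the cart's front edge
- solenoid: bystander: white solenoid valve with black coil, 109 mm high
- valve: bystander: small brass ball valve with red lever, 130 mm long, 72 mm high
- tape: bystander: roll of seal tape, 61 mm, lying flat
- filter: bystander: upright air filter, grey bowl with teal knob, 126 mm high
Mind the look-alikes: they are no part of the job. Leave any blue or orange look-alike of the bowl alone.

How it is judged:
By the outcome, as a careful person would: the job done as asked, in the order asked, and still so for the second after the job is handed in, while the arm keeps its last pose, push and grip.
It also fails if it takes over 67 s, if anything falls off the work surface, if the arm or the gripper's body presses on something with over 40 N, if the wrist force passes 120 N, or if a joint passes its speed limit or range.

## Working session

There is one attempt and no reset: what is moved stays moved. The work goes in short steps, Python scripts to look and compute and a tool call to move; the robot and the scene stay as the last step left them, time stands still between calls to the robot, and variables do not carry over. Pictures are saved under pics/ and viewed, at most 10 in all, crops included, and the job is handed in when it is done.

Besides the shell and the picture viewer there is one more tool, called after "Request:" by a JSON object that holds its "api" and its "payload", one argument or row to a line. jog_arm: Moves the arm, as the interface text tells. Its arguments: {"type":"object","properties":{"deltas":{"type":"array"},"grip":{"type":"number"},"squeeze":{"type":"number"}},"required":["deltas"]}

```bash
mkdir -p pics; ls
python3 - <<'E'
from station import arm, grab_frame
import cv2,numpy as np
np.set_printoptions(precision=4,suppress=True)
s=arm.get_state()
for k in s: print(k,s[k])
for n in ["scene","side","wrist"]:
    f=grab_frame(n); cv2.imwrite(f"pics/{n}0.png",f["img"][:,:,::-1])
    print(n,f["vfov"],f["cx"],f["cy"],f["dist_coeffs"],f["xyz"],f["rotation"])
E
```

```text
pics
t 0.0
q [ 1.5681  0.3594  0.011  -0.0004 -1.2241 -0.2881]
qd [-0.0003  0.0001 -0.0001 -0.0011 -0.0002  0.0001]
joint_efforts [  0.0018 -58.2715  29.3042   6.9969   0.0069  -0.0002]
eef_pos [0.1934 0.6462 0.2256]
ee_rot [ 3.1399 -0.0002 -0.2909]
force [-0.171  -0.0331 -0.0271]
moment [ 0.0484 -0.0043  0.0328]
gripper_force 0.0
width 0.08743550744275194
scene 53.96951149608104 315.00553158017425 204.65376476731242 [-0.0042  0.      0.      0.      0.    ] [-0.0588 -0.7026  0.6872] [-2.1257  0.0017 -0.7321]
side 46.56987137359013 319.58283512345713 200.01552249570963 [-0.0248  0.      0.      0.      0.    ] [ 0.1638 -0.9109  0.7348] [-2.1435 -0.0251 -0.3579]
wrist 66.93347258843819 316.82585906686813 199.7686336118432 [-0.0207  0.      0.      0.      0.    ] [0.2642 0.6256 0.3842] [ 2.8623 -0.0016 -1.8621]
```

View pics/scene0.png

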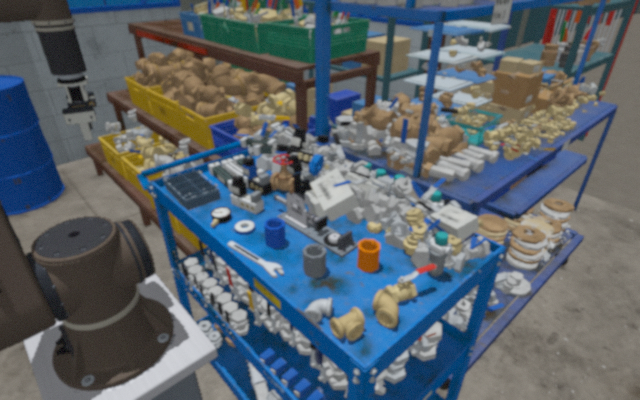

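View pics/side0.png

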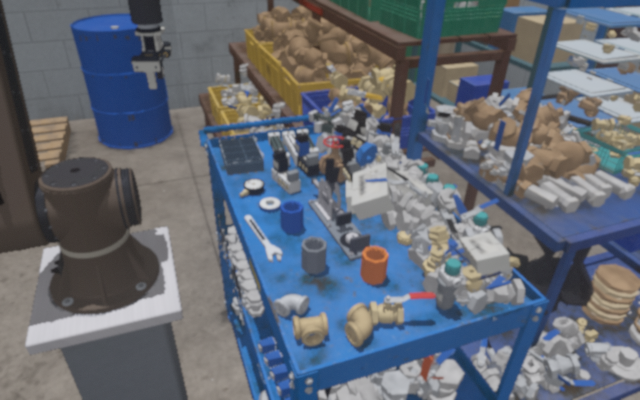

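The scene view shows the grey bowl at (315,262), mouth-up, with the blue look-alike at (275,233) and the orange one at (368,255). The clamp lies behind it, from about (285,215) to (345,245). In the side view the grey bowl is at (314,256), blue at (292,217), orange at (374,265), and the clamp runs from (318,205) to (355,243). I choose the grey one and will check it in a close crop.

```bash
cat > h.py <<'E'
import numpy as np,cv2
from scipy.spatial.transform import Rotation as Ro
from station import arm, grab_frame
np.set_printoptions(precision=4,suppress=True)
def cam(f):
    F=200/np.tan(np.radians(f["vfov"])/2)
    K=np.array([[F,0,f["cx"]],[0,F,f["cy"]],[0,0,1.]])
    r=np.array(f["rotation"]); R=r if r.shape==(3,3) else Ro.from_euler("xyz",r).as_matrix()
    return K,np.array(f["dist_coeffs"],float),R,np.array(f["xyz"])
def ray(f,uv):
    K,D,R,c=cam(f); n=cv2.undistortPoints(np.array(uv,float).reshape(-1,1,2),K,D)[:,0]
    d=np.c_[n,np.ones(len(n))]@R.T; return c,d/np.linalg.norm(d,axis=1)[:,None]
def plane(f,uv,z):
    c,d=ray(f,uv); return c+d*((z-c[2])/d[:,2])[:,None]
def proj(f,P):
    K,D,R,c=cam(f); X=(np.array(P,float).reshape(-1,3)-c)@R
    return cv2.projectPoints(X,np.zeros(3),np.zeros(3),K,D)[0][:,0]
def tri(f1,a,f2,b):
    c1,d1=ray(f1,[a]);c2,d2=ray(f2,[b]); d1,d2=d1[0],d2[0]
    s=np.linalg.lstsq(np.c_[d1,-d2],c2-c1,rcond=None)[0]
    p,q=c1+s[0]*d1,c2+s[1]*d2; return (p+q)/2,np.linalg.norm(p-q)
def T(xyz,rpy):
    M=np.eye(4);M[:3,:3]=Ro.from_euler("xyz",rpy).as_matrix();M[:3,3]=xyz;return M
E
python3 - <<'E'
from h import *
fs,fd=grab_frame("scene"),grab_frame("side")
print(tri(fs,(315,262),fd,(314,256)))
a=cv2.resize(fs["img"][150:300,225:425],(800,600),interpolation=cv2.INTER_CUBIC)
b=cv2.resize(fd["img"][130:290,240:400],(600,600),interpolation=cv2.INTER_CUBIC)
cv2.imwrite("pics/cs.png",a[:,:,::-1]);cv2.imwrite("pics/cd.png",b[:,:,::-1])
E
```

```text
(array([ 0.4649, -0.1179,  0.0284]), np.float64(0.0034894596618779607))
```

View pics/cs.png

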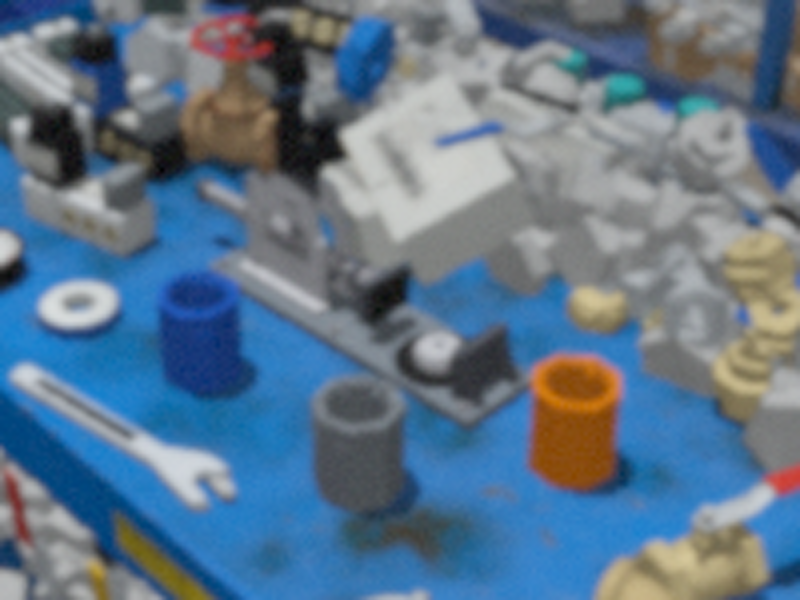

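View pics/cd.png

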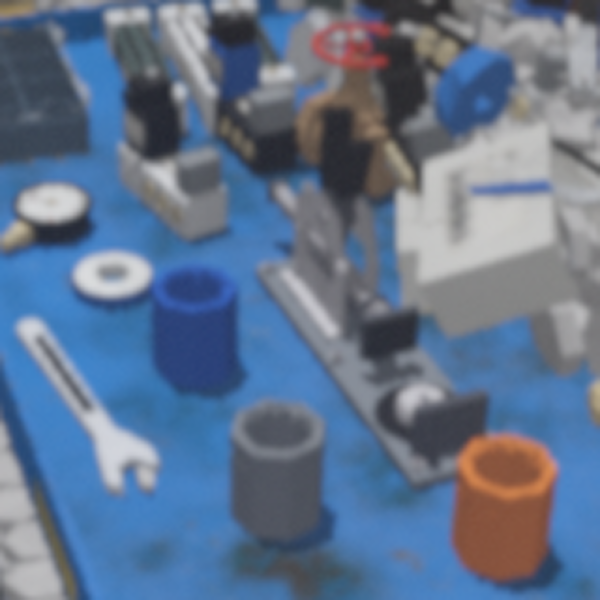

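The crop confirms the octagonal grey bowl at scene (315,262). The spigot is at scene (334,236) and side (353,235), and the clamp handle is at the far left end. Next I measure the clamp, the bowl and the free space.

Run:
```python
from h import *
fs,fd=grab_frame("scene"),grab_frame("side")
print("spigot",plane(fs,[(334.2,236.2)],.024),plane(fd,[(353.3,235.3)],.024),tri(fs,(334.2,236.2),fd,(353.3,235.3)))
print("plate scene L,near,right",plane(fs,[(280.5,215.5),(342.5,255.5),(357,245)],.010))
print("plate side L,near",plane(fd,[(309.9,200.7),(350.7,259.3)],.010))
for n,f,s,box in(("s",fs,4,(225,150)),("d",fd,3.75,(240,130))):
    hsv=cv2.cvtColor(f["img"],cv2.COLOR_RGB2HSV)
    m=((hsv[...,1]<75)&(hsv[...,2]<190)).astype(np.uint8)
    m=cv2.morphologyEx(m,cv2.MORPH_OPEN,np.ones((3,3)))
    k,l,st,c=cv2.connectedComponentsWithStats(m)
    i=l[262,315] if n=="s" else l[256,314]
    print(n,i,st[i],c[i])
    P=plane(f,np.argwhere(l==i)[:,::-1],.0); 
for nm,a,b in [("blue",(275,233),(292,217)),("orange",(368.5,255),(374.5,265)),("rim c",(315,249.5),(313.7,244)),("elbow",(320,305),(292,303)),("tee",(348,323),(310,329)),("spanner head",(275,269),(275,257)),("spanner end",(231,244),(248,218))]: print(nm,tri(fs,a,fd,b))
# rim check
for f,uv in((fs,(314.8,249.8)),(fd,(313.8,244))): print("rim",plane(f,[uv],.068))
```

```text
spigot [[ 0.5824 -0.0689  0.024 ]] [[ 0.5901 -0.0658  0.024 ]] (array([ 0.5948, -0.0562,  0.0134]), np.float64(0.004076626751806504))
plate scene L,near,right [[ 0.5473  0.1353  0.01  ]
 [ 0.5512 -0.1334  0.01  ]
 [ 0.6144 -0.1281  0.01  ]]
plate side L,near [[ 0.547   0.1411  0.01  ]
 [ 0.5536 -0.1348  0.01  ]]
s 60 [  209    99   253   179 16293] [334.4451 180.7233]
d 43 [302 237  24  37 756] [313.5767 254.7116]
blue (array([0.4653, 0.0537, 0.0275]), np.float64(0.002318067658038909))
orange (array([ 0.5862, -0.1938,  0.0301]), np.float64(0.0015591865608413703))
rim c (array([ 0.4627, -0.1208,  0.0696]), np.float64(0.0005719382809022365))
elbow (array([ 0.3731, -0.2375,  0.0242]), np.float64(0.004000187875650763))
tee (array([ 0.3867, -0.3125,  0.0187]), np.float64(0.0030902931585028853))
spanner head (array([ 0.3909, -0.0427, -0.0075]), np.float64(0.006850062747644115))
spanner end (array([ 0.3628,  0.1301, -0.0033]), np.float64(0.0014676566693359447))
rim [[ 0.4632 -0.1194  0.068 ]]
rim [[ 0.4634 -0.1193  0.068 ]]
```

Request:
{"api": "jog_arm", "payload": {
  "deltas": [
    [[0.8,0.5,0,1.8],[1.65,1.05,0,3.7],[2.5,1.6,0,5.5],[3.3,2.2,0,7.3],[4.15,2.75,0,9.2],[5.0,3.3,0,11.0],[5.8,3.8,0,12.8],[6.6,4.35,0,14.65]]
  ]
}}

```text
t: 1.35
eef_pos: [0.4992, 0.2816, 0.2269]
ee_rot: [-3.141, 0.0, -1.574]
force: [0.8, 1.2, -0.2]
width: 0.088
gripper_force: 0.0
```

Request:
{"api": "jog_arm", "payload": {
  "deltas": [
    [[1.0,0,0,0],[2.0,0,0,0],[3.0,0,0,0],[4.0,0,0,0],[5.0,0,0,0],[5.8,-0.1,0,0],[6.0,-0.2,0,0],[6.0,-0.2,0,0]]
  ]
}}

```text
t: 2.35
eef_pos: [0.5109, -0.0775, 0.2265]
ee_rot: [3.142, 0.0, -1.571]
force: [-0.7, 0.2, 1.0]
width: 0.0877
gripper_force: 0.0
```

Run:
```python
from h import *
f=grab_frame("wrist"); cv2.imwrite("pics/w1.png",f["img"][:,:,::-1])
print(f["xyz"],f["rotation"],proj(f,[(.4633,-.119,.068),(.586,-.0675,.024)]))
```

```text
[ 0.5105 -0.1514  0.385 ] [ 2.8626 -0.0007  3.1409] [[362.0918 145.6617]
 [254.9846 184.5319]]
```

View pics/w1.png

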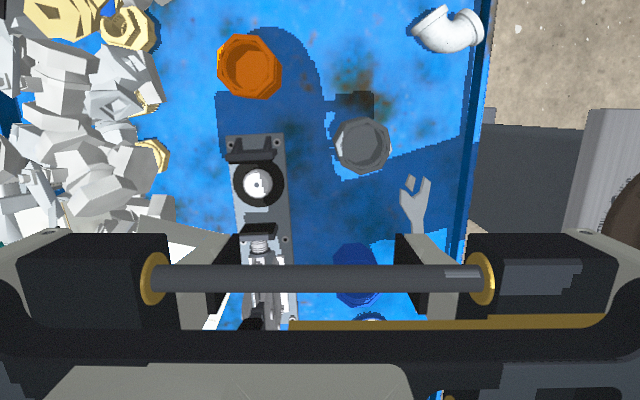

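The wrist view shows the grey bowl at (362,146), spigot (257,184), plate with fixed jaw (253,155), spanner head (415,205). I measure the bowl's facet angle and the clamp axis here.

Run:
```python
from h import *
f=grab_frame("wrist"); im=f["img"]; hsv=cv2.cvtColor(im,cv2.COLOR_RGB2HSV)
m=((hsv[...,1]<90)&(hsv[...,2]>70)).astype(np.uint8); m[:,:325]=0;m[:,400:]=0;m[:110]=0;m[185:]=0
m=cv2.morphologyEx(m,cv2.MORPH_OPEN,np.ones((3,3)))
c=max(cv2.findContours(m,0,cv2.CHAIN_APPROX_NONE)[0],key=cv2.contourArea)
h=cv2.convexHull(c); print(cv2.boundingRect(h))
P=plane(f,h[:,0],.068)[:,:2]; print("bbox@68",P.min(0),P.max(0),P.mean(0))
# facets: support width versus angle (near vertical view, rim dominates)
Pa=plane(f,c[:,0],.068)[:,:2]
for a in range(0,180,5):
    d=Pa@[np.cos(np.radians(a)),np.sin(np.radians(a))]; print(a,round((d.max()-d.min())*1000,1),end="; ")
print()
m=((hsv[...,2]>165)&(hsv[...,1]<60)).astype(np.uint8); m[:,:235]=0;m[:,282:]=0;m[:160]=0;m[210:]=0
c=max(cv2.findContours(m,0,cv2.CHAIN_APPROX_NONE)[0],key=cv2.contourArea)
e=cv2.minEnclosingCircle(c);print("spigot",e,plane(f,[e[0]],.024), "rad mm",1000*e[1]*(.385-.024)/(200/np.tan(np.radians(f['vfov']/2))))
# dark ring at z=.012
m=(hsv[...,2]<60).astype(np.uint8); m[:,:225]=0;m[:,290:]=0;m[:164]=0;m[212:]=0
k,l,st,ce=cv2.connectedComponentsWithStats(m); i=1+np.argmax(st[1:,4]); x,y,w,hh=st[i][:4]
print("ring",st[i],plane(f,[(x+w/2,y+hh/2)],.012))
# plate right/left edges: blue->grey transitions per row
b=((hsv[...,1]>110)).astype(int)
R=[];L=[]
for r in list(range(150,162))+list(range(208,228)):
    row=b[r]; g=np.where(row[200:310]==0)[0]
    if len(g): L.append((200+g.min()-.5,r)); R.append((200+g.max()+.5,r))
for n,q in(("L",L),("R",R)):
    p=plane(f,q,.010)[:,:2]; print(n,p[::3].round(4).tolist())
```

```text
(333, 112, 59, 62)
bbox@68 [ 0.4328 -0.152 ] [ 0.4935 -0.0895] [ 0.4652 -0.1202]
0 60.7; 5 59.8; 10 58.8; 15 57.4; 20 57.1; 25 58.0; 30 59.6; 35 61.2; 40 62.4; 45 63.2; 50 63.7; 55 63.7; 60 63.7; 65 64.2; 70 64.8; 75 65.0; 80 64.6; 85 63.8; 90 62.5; 95 61.4; 100 59.8; 105 58.2; 110 59.0; 115 60.3; 120 61.6; 125 62.7; 130 63.2; 135 63.3; 140 62.9; 145 62.0; 150 60.8; 155 61.0; 160 61.6; 165 62.0; 170 62.1; 175 61.6; 
spigot ((256.0, 183.5), 13.865524291992188) [[ 0.5845 -0.068   0.024 ]] rad mm 16.54430227859389
ring [ 233  164   51   42 1043] [[ 0.5839 -0.0633  0.012 ]]
L [[0.6215, -0.1071], [0.6218, -0.1035], [0.6246, -0.0997], [0.6249, -0.096], [0.6185, -0.0321], [0.6175, -0.028], [0.6178, -0.0239], [0.6181, -0.0198], [0.6171, -0.0156], [0.6174, -0.0114], [0.6417, -0.0071]]
R [[0.5499, -0.1071], [0.5488, -0.1034], [0.5489, -0.0997], [0.549, -0.0959], [0.5456, -0.0322], [0.5457, -0.0281], [0.5458, -0.0239], [0.5459, -0.0198], [0.5447, -0.0156], [0.5448, -0.0114], [0.5449, -0.0072]]
```

Run:
```python
import cv2
i=cv2.imread("pics/w1.png"); cv2.imwrite("pics/w1c.png",cv2.resize(i[100:250,210:410],(800,600),interpolation=cv2.INTER_NEAREST))
```

```text
(no output)
```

View pics/w1c.png

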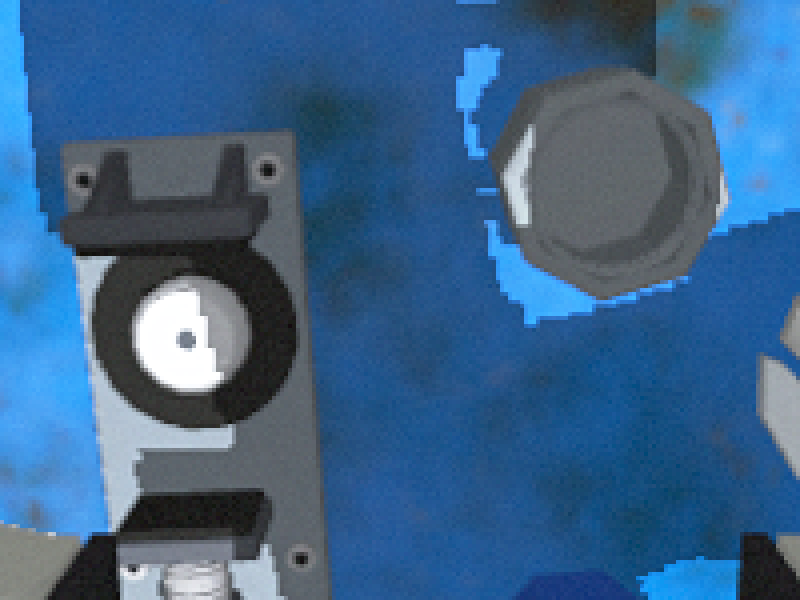

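Crop: bowl rim centre is at about (608,183) with its flats at about 18° to world x. Spigot hub (186,340), ring x 93..297, fixed jaw (165,225), moving jaw (195,520). The tool only points down, so I plan to tip the bowl onto a flat and re-grip it loosely near the foot. It should then swing mouth-down. First I go to its upper part.

Request:
{"api": "jog_arm", "payload": {
  "deltas": [
    [[0.4,0.35,0.4,-1.8],[0.83,0.75,0.8,-3.6],[0.83,0.75,1.5,-3.6],[0.83,0.75,2.3,-3.6],[0.83,0.75,3.0,-3.6],[0.83,0.75,3.12,-3.6],[0.83,0.75,3.12,-3.6]]
  ],
  "grip": 87,
  "squeeze": 6
}}

```text
t: 3.32
eef_pos: [0.4663, -0.1262, 0.04]
ee_rot: [3.141, -0.0, -1.254]
force: [0.5, -0.1, -0.4]
width: 0.0866
gripper_force: 0.0
```

Request:
{"api": "jog_arm", "payload": {
  "deltas": [
    [[0,0,0,0],[0,0,0,0],[0,0,0,0],[0,0,0,0]]
  ],
  "grip": 40,
  "squeeze": 6
}}

```text
t: 3.82
eef_pos: [0.4659, -0.1269, 0.0398]
ee_rot: [-3.141, -0.0, -1.255]
force: [-1.1, 0.4, 4.6]
width: 0.0557
gripper_force: 6.0
```

Request:
{"api": "jog_arm", "payload": {
  "deltas": [
    [[0.13,0,-0.03,0],[0.27,0,-0.05,0],[0.4,0,-0.05,0],[0.53,0,-0.035,0],[0.66,0,0.0,0],[0.79,0,0.05,0],[0.79,0,0.05,0]]
  ]
}}

```text
t: 4.7
eef_pos: [0.4806, -0.1727, 0.0364]
ee_rot: [3.141, -0.0, -1.255]
force: [-0.6, -1.0, 2.2]
width: 0.0561
gripper_force: 6.0
```

```bash
cat > look.py <<'E'
import sys
from h import *
n,o,u0,v0,u1,v1=sys.argv[1],sys.argv[2],*map(int,sys.argv[3:7])
f=grab_frame(n); i=f["img"][v0:v1,u0:u1,::-1]; s=min(700/(u1-u0),560/(v1-v0))
cv2.imwrite("pics/"+o,cv2.resize(i,None,fx=s,fy=s,interpolation=cv2.INTER_CUBIC)); print("scale",s)
E
python3 look.py side t1.png 270 190 400 300
```

```text
scale 5.090909090909091
```

View pics/t1.png

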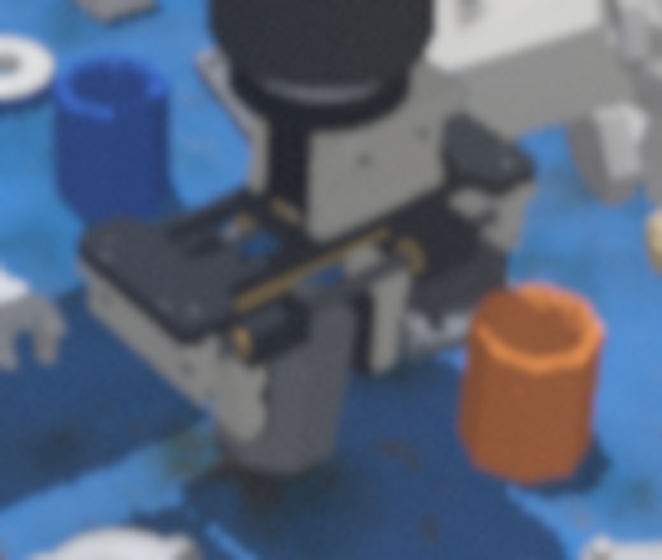

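The bowl at (290,390) has its top leaning toward the lead direction (about 20°), so it's tipping. I continue the drag while lowering.

Request:
{"api": "jog_arm", "payload": {
  "deltas": [
    [[0.12,0,0.05,0],[0.24,0,0.1,0],[0.36,0,0.18,0],[0.48,0,0.28,0],[0.55,0,0.35,0],[0.55,0,0.35,0]]
  ]
}}

```text
t: 5.5
eef_pos: [0.4916, -0.2041, 0.0158]
ee_rot: [-3.141, -0.001, -1.255]
force: [-1.0, -2.9, 5.9]
width: 0.0556
gripper_force: 6.0
```

```bash
cat > bm.py <<'E'
from h import *
# outline of grey bowl pieces in side and scene near the tool
def blob(n,z=.03,save=None):
    f=grab_frame(n); im=f["img"]; hsv=cv2.cvtColor(im,cv2.COLOR_RGB2HSV)
    p=np.array(arm.get_state()["eef_pos"]); u,v=proj(f,[p+[0,0,-p[2]+z]])[0]
    return f,hsv,(int(u),int(v))
if __name__=="__main__":
    import sys
    for n in("side","scene"):
        f,hsv,(u,v)=blob(n); print(n,u,v)
        g=hsv[v-24:v+28:2,u-30:u+32:2]
        for r in g: print("".join("B" if s>150 else ("." if (x<60) else ("g" if x<115 else ("G" if x<150 else "W"))) for h,s,x in r))
E
python3 bm.py
```

```text
side 338 277
gggggggggggggg...ggggggg.ggg...
gggggggggggggg....ggGGGggggg..g
ggggggggggggg...gggggGgggggg..g
ggggggggggggg.gggggggggggGGgggG
ggggggggggg.ggggggggggggGGGgGGB
gggggggggggggggggggggggGGGgGGBB
gggggggggggggg.ggggggggGGGgGGBB
ggggggggggggggg.gggggggGGGgGGBB
ggggggggggggggg.ggggg.gGGGgGGBB
GGgggggggggggg..ggggg.gGGGgGBBB
GGGgggggggg....ggggg..gGGGgGBBB
GGGGggGGggg..gggggggg.gGGGgGBBB
ggGGGGGGGggggggggggggggGGGgGBBB
gggGgGGGGGGggggggggggggGGGGgGBB
ggggGGGGGGGgggggggggggggBGGggGG
ggggGGGGGGGgggggggggggggggGGggg
WWWWGggGGGGGgggggggggggggggGGGg
WWWWWgggGGGGgggggggggGGGgGGGGGB
WWWWWggggGGggggggggggBGGGGGGBBG
WWWWGggggggggggggggggGgggGGBGGG
BBBGggggggggggggggggGGgggGBBGGG
WBBGggggggggggggggGGGGgggBBGGBB
GGGGGgggggggggggggGGGGGgGBBGBGG
GGGGGGGggggggggggGGGGGGBGBBGGGB
GGGGGGWGgggggggGGGGGGBGGGGGGGGG
GGGGGGBBBGggGGGGGBGGBBGGGGgggGg
scene 346 272
BBBBggggg......g.gGGg.gggg.BBBB
BBBBBBgg.gggg.....gggggggggBBBB
BBBBBggggggggggg...gGgggBgBBBBB
Bgggggg..ggggggg...gGggBBBBBBBB
ggggggg..gggggggg.ggggBBBBBBBBB
gggggggggggg..gg..ggggBBBBBBBBB
gggggggggggggggg..gggGBBBBBBBBB
ggggggggggggggg.g...gGBBBBBBBBB
g..ggggggggggggg.g..gGBBBBBBBBB
Ggg...ggggggggggggg.gGBBBBBBBBB
GGGGgg...ggggggg.g..ggBBBBBBBBB
GgGGGGggg.ggggg.g..ggggGBBBBBGg
GGGGGGGGGgg....ggg.gBBBgggggggB
gGGGGGGGGGGGggggg.gBBBBBBBBBBBB
BgggGGGGGGGGGGGGgBBBBBBBBBBBBBB
ggggggGGGGGGggGGgBBBBBBBBBBBBBB
.gg..ggggGGGGGGGgBBBBBBBBBBBBBB
........ggGGGGGGgBBBBBBBBBBBBBB
..ggggg..gGGGGGggBBBBBggBBBBBBB
.ggGGGggggGGGGgBBBBBBBBgBBBBBBB
BBBBBBGggggggggBBBBBBBBBBBBBBBB
BBBBBBBGggBggBBBBBBBBBBBBBBBBBg
BBBBBBBBBggBBBBBBBBBBBBBBBBBBgG
BBBBBBBBBBBBBBBBBBBBBBBBBBBBBgW
BBBBBBBGBBBBBBBBBBBBBBBBBBBBBGW
BWWWWWWWGBBBBBBBBBBBBBBBBBBBgWW
```

```bash
cat > duo.py <<'E'
import sys
from h import *
p=np.array(arm.get_state()["eef_pos"]); z=float(sys.argv[2]) if len(sys.argv)>2 else .04
w=int(sys.argv[3]) if len(sys.argv)>3 else 40
t=[]
for n in("side","scene"):
    f=grab_frame(n); u,v=proj(f,[[p[0],p[1],z]])[0].astype(int)
    u0,v0=max(0,u-w),max(0,v-int(w*1.4)); c=f["img"][v0:v0+int(w*2.8),u0:u0+2*w,::-1]; print(n,u0,v0)
    t.append(cv2.resize(c,(400,560),interpolation=cv2.INTER_CUBIC))
cv2.imwrite("pics/"+sys.argv[1],np.hstack(t))
E
python3 duo.py d1.png
```

```text
side 298 217
scene 306 213
```

View pics/d1.png

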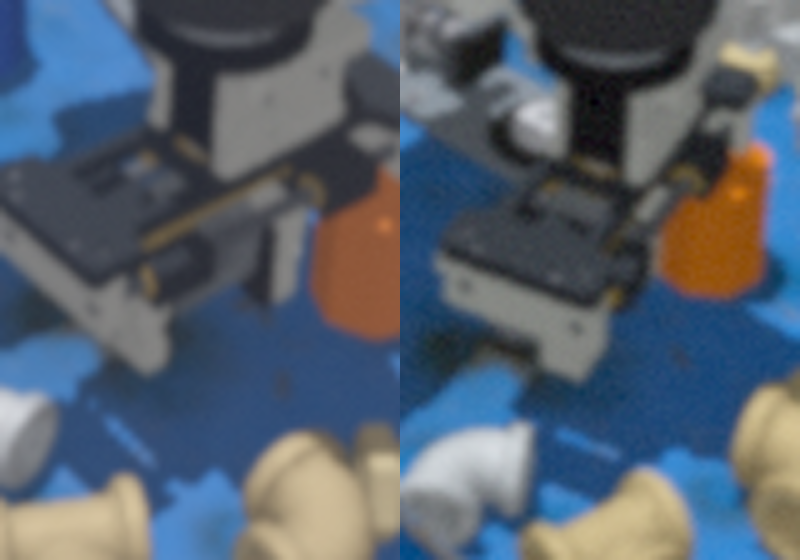

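The bowl is behind the near finger, with its foot trailing at about scene crop (495,350), so it's mostly tipped. I lower it a little more, release and lift.

Request:
{"api": "jog_arm", "payload": {
  "deltas": [
    [[0.06,0,0.08,0],[0.12,0,0.15,0],[0.12,0,0.15,0]]
  ]
}}

```text
t: 6.08
eef_pos: [0.4941, -0.2111, 0.0069]
ee_rot: [-3.14, -0.001, -1.254]
force: [-0.4, -2.7, 5.7]
width: 0.0556
gripper_force: 6.0
```

Request:
{"api": "jog_arm", "payload": {
  "deltas": [
    [[0,0,0,0],[0,0,0,0],[0,0,-0.8,0],[0,0,-1.7,0],[-0.8,0,-2.5,0],[-1.0,0,-3.0,0],[-1.0,0,-3.0,0]]
  ],
  "grip": 87
}}

```text
t: 6.95
eef_pos: [0.4757, -0.1521, 0.1892]
ee_rot: [-3.136, -0.002, -1.253]
force: [-0.4, 0.3, 0.1]
width: 0.0869
gripper_force: 0.0
```

```bash
cat > wb.py <<'E'
from h import *
f=grab_frame("wrist"); im=f["img"]; cv2.imwrite("pics/wb.png",im[:,:,::-1]); hsv=cv2.cvtColor(im,cv2.COLOR_RGB2HSV)
m=((hsv[...,1]<100)&(hsv[...,2]>55)&(hsv[...,2]<185)).astype(np.uint8); m[225:]=0
m=cv2.morphologyEx(m,cv2.MORPH_OPEN,np.ones((3,3)))
for c in cv2.findContours(m,0,cv2.CHAIN_APPROX_NONE)[0]:
    if cv2.contourArea(c)<400: continue
    r=cv2.minAreaRect(c); P=plane(f,cv2.boxPoints(r),.04)
    print(np.round(r[0]),np.round(r[1]),round(r[2]),"c@28",plane(f,[r[0]],.028)[0],"sides",np.linalg.norm(P[1]-P[0]).round(4),np.linalg.norm(P[2]-P[1]).round(4),"dir",np.degrees(np.arctan2(*(P[1]-P[0])[[1,0]])).round(1))
E
python3 wb.py
```

```text
[482. 201.] [46. 63.] 90 c@28 [ 0.2966 -0.1912  0.028 ] sides 0.0662 0.0518 dir -161.7
[210. 189.] [57. 45.] 31 c@28 [ 0.5858 -0.1095  0.028 ] sides 0.0498 0.0569 dir -107.7
[341. 171.] [26. 24.] 56 c@28 [ 0.4562 -0.1739  0.028 ] sides 0.0245 0.0275 dir -127.7
[319. 122.] [74. 70.] 90 c@28 [ 0.4945 -0.2147  0.028 ] sides 0.067 0.0711 dir -161.8
[576. 134.] [159. 126.] 90 c@28 [ 0.2356 -0.2887  0.028 ] sides 0.1221 0.1655 dir -160.9
[ 50. 122.] [205. 101.] 90 c@28 [ 0.7619 -0.1287  0.028 ] sides 0.0971 0.2047 dir -163.1
[626.  39.] [24. 81.] 9 c@28 [ 0.2354 -0.3844  0.028 ] sides 0.0689 0.0235 dir -68.0
[601.  15.] [30. 32.] 90 c@28 [ 0.2703 -0.3945  0.028 ] sides 0.03 0.0255 dir -160.5
[553.  21.] [17. 51.] 27 c@28 [ 0.3116 -0.3744  0.028 ] sides 0.0405 0.0164 dir -92.4
[113.  48.] [ 84. 136.] 21 c@28 [ 0.7084 -0.2188  0.028 ] sides 0.1279 0.0724 dir -104.8
```

```bash
cat > asc.py <<'E'
import sys,cv2
n,u0,v0,u1,v1,s=sys.argv[1],*map(int,sys.argv[2:7])
h=cv2.cvtColor(cv2.imread(n),cv2.COLOR_BGR2HSV)
for v in range(v0,v1,s):
    print("%3d "%v+"".join(("b" if x[0]>90 else "o") if x[1]>110 else "0123456789"[int(x[2])*10//256] for x in h[v,u0:u1:s//2 or 1]))
E
python3 asc.py pics/wb.png 264 76 384 184 4
```

```text
76 bbbbbbbbbbbbbbbbbbbbbbbbbbbbbbbbbbbbbbbbbbbbbbbbbbbbbbbbbbbb
 80 bbbbbbbbbbbbbbbbbbbbbbbbbbbbbbbbbbbbbbbbbbbbbbbbbbbbbbbbbbbb
 84 bbbbbbbbbbbbbbbbbbbbbbbbbbb55bbbbbbbbbbbbbbbbbbbbbbbbbbbbbbb
 88 bbbbbbbbbbbbbb33333333444444444444433333333bbbbbbbbbbbbbbbbb
 92 bbbbbbbbbbbbbb33333333444444444444433333343bbbbbbbbbbbbbbbbb
 96 bbbbbbbbbbbbbb33334334444444444444433334333bbbbbbbbbbbbbbbbb
100 bbbbbbbbbbbbbb4333333344444444444443333333bbbbbbbbbbbbbbbbbb
104 bbbbbbbbbbbbbb33333333444444444444433334434bbbbbbbbbbbbbbbbb
108 bbbbbbbbbbbbbb34344334444444444444433333334bbbbbbbbbbbbbbbbb
112 obbbbbbbbbbbbb34333333444444444444433333334bbbbbbbbbbbbbbbbb
116 4bbbbbbbbbbbbb4343333344444444444443434433bbbbbbbbbbbbbbbbbb
120 bbbbbbbbbbbbbb4333334344444444444443343333bbbbbbbbbbbbbbbbbb
124 bbbbbbbbbbbbbb4333433344444444444443333333bbbbbbbbbbbbbbbbbb
128 bbbbbbbbbbb44b4343333344444444444443433333bbbbbbbbbbbbbbbbbb
132 bbbbbbbbbbb34b4334334344444444444433334343bbbbbbbbbbbbbbbbbb
136 bbbbbbbbbbbbbb4333343344444444444443333433bbbbbbbbbbbbbbbbbb
140 bbbbbbbbbb433b4333333444444444444433333333bbbbbbbbbbbbbbbbbb
144 bbbbbbbbbb43334333433444444444444443333333bbbbbbbbbbbbbbbbbb
148 bbbbbbbbbbbbbb43333334444444444444433333342222bbbbbbbbbbbbbb
152 bbbbbbbbbbbbbb43344333444444444444343333362442bbbbbbbbbbbbbb
156 bbbbbbbbbbbbbbb433334444444444444444333352122bbbbbbbbbbbbbbb
160 bbbbbbbbbbbbbbbbbbbbbbbbbbbbbbbb213123112133bbbbbbbbbbbbbbbb
164 bbbbbbbbbbbbbbbbbbbbbbbbbbbb3b22114433333445bbbbbbbbbbbbbbbb
168 bbbbbbbbbbbbbbbbbbbbbbbbbb322222244b333333445bbbbbbbbbbbbbbb
172 bbbbbbbbbbbbbbbbbbbbbbbbbbbbb222444433333344445bbbbbbbbbbbbb
176 bbbbbbbbbbbbbbbbbbbbbbbbbbbbbbbbbbb5443333333344bbbbbbbbbbbb
180 bbbbbbbbbbbbbbbbbbbbbbbbbbbbbbbbbbbb543344bbbb434bbbbbbbbbbb
```

Run:
```python
from h import *
f=grab_frame("wrist"); s=arm.get_state(); M=T(s["eef_pos"],s["ee_rot"])
P=plane(f,[(320.5,87),(320.5,157.5)],.056); print(P,np.linalg.norm(P[1]-P[0]))
e=plane(f,[(292,120),(349,120)],.028); print("width",np.linalg.norm(e[1]-e[0]),e.mean(0))
d=(P[0]-P[1]);d/=np.linalg.norm(d)
g=P[1]+d*.016; g[2]=.009; print("grip tcp",g,"axis deg",np.degrees(np.arctan2(d[1],d[0])))
print("tool delta u",(M[:3,:3].T@(g-M[:3,3]))/.06, s["ee_rot"])
```

```text
[[ 0.5018 -0.2453  0.056 ]
 [ 0.4817 -0.1847  0.056 ]] 0.06377183753962308
width 0.05802004909500798 [ 0.4923 -0.2174  0.028 ]
grip tcp [ 0.4868 -0.1999  0.009 ] axis deg -71.67713070426218
tool delta u [0.8142 0.0476 2.9536] [-3.1408  0.0003 -1.2546]
```

The coarse crop of the wrist picture shows the bowl lying on a flat, squared to the tool (u 292..349, v 87..158), mouth toward tool +x. I grip close to the foot with a light squeeze.

Request:
{"api": "jog_arm", "payload": {
  "deltas": [
    [[0.4,0.05,0.6,0],[0.68,0.05,1.4,0],[0.68,0.05,2.2,0],[0.68,0.05,2.8,0],[0.68,0.05,2.95,0],[0.68,0.05,2.95,0]]
  ],
  "grip": 87,
  "squeeze": 3
}}

```text
t: 7.8
eef_pos: [0.4837, -0.193, 0.0088]
ee_rot: [3.14, 0.0, -1.255]
force: [0.2, -0.2, 0.3]
width: 0.087
gripper_force: 0.0
```

Request:
{"api": "jog_arm", "payload": {
  "deltas": [
    [[0,0,0,0],[0,0,0,0],[0,0,0,0],[0,0,0,0],[0,0,-0.3,0],[0,0,-0.9,0],[0,0,-1.3,0],[0,0,-1.3,0]]
  ],
  "grip": 40,
  "squeeze": 3
}}

```text
t: 8.8
eef_pos: [0.4853, -0.1928, 0.0892]
ee_rot: [-3.138, -0.001, -1.255]
force: [-1.0, 0.8, -1.4]
width: 0.056
gripper_force: 3.0
```

```bash
python3 wb.py | grep -v "c@28 \[ 0.[267]"; python3 asc.py pics/wb.png 244 76 384 264 4; python3 duo.py d2.png .08
```

```text
[455. 179.] [30. 55.] 51 c@28 [ 0.3957 -0.2503  0.028 ] sides 0.0367 0.0221 dir -120.3
[317. 181.] [ 86. 118.] 90 c@28 [ 0.4929 -0.217   0.028 ] sides 0.0798 0.0619 dir -161.9
[571. 181.] [ 37. 119.] 40 c@28 [ 0.3116 -0.2766  0.028 ] sides 0.0766 0.0289 dir -104.0
[309.  30.] [61. 88.] 90 c@28 [ 0.5292 -0.3112  0.028 ] sides 0.0533 0.0343 dir -162.0
 76 bbbbbbbbbbbbbbbbbbbbbbbbbbbbbbbbbbbbbbbbbbbbbbbbbbbbbbbbbbbbbbbbbbbbbb
 80 bbbbbbbbbbbbbbbbbbbbbbbbbbbbbbbbbbbbb22bbbbbbbbbbbbbbbbbbbbbbbbbbbbbbb
 84 bbbbbbbbbbbbbbbbbbbbbbbbbbbbbbbbbbbbbbbbbbbbbbbbbbbbbbbbbbbbbbbbbbbbbb
 88 bbbbbbbbbbbbbbbbbbbbbbbbbbbbbbbbbbbbbbbbbbbbbbbbbbbbbbbbbbbbbbbbbbbbbb
 92 bbbbbbbbbbbbbbbbbbbbbbbbbbbbbbbbbbbbbbbbbbbbbbbbbbbbbbbbbbbbbbbbbbbbbb
 96 bbbbbbbbbbbbbbbbbbbbbbbbbbbbbbbbbbbbbbbbbbbbbbbbbbbbbbbbbbbbbbbbbbbbbb
100 bbbbbbbbbbbbbbbbbbbbbbbbbbbbbbbbbbbbbbbbbbbbbbbbbbbbbbbbbbbbbbbbbbbbbb
104 bbbbbbbbbbbbbbbbbbbbbbbbbbbbbbbbbbbbbbbbbbbbbbbbbbbbbbbbbbbbbbbbbbbbbb
108 bbbbbbbbbbbbbbbbbbbbbbbbbbbbbbbbbbbbbbbbbbbbbbbbbbbbbbbbbbbbbbbbbbbbbb
112 bbbbbbbbbbbbbbbbbbbbbbbbbbbbbbbbbbbbbbbbbbbbbbbbbbbbbbbbbbbbbbbbbbbbb
[... 2103 characters left out ...]
28 bbbbbbbb3343343433434444444444444444444444444444444434433443444443bbbb
232 bbbbbbbb4443444444344444444444444444444444444444444334443343343443bbbb
236 5555555433434434334344344444444444444444444444444443343344434344335555
240 5555555244344333343433344444444444444444444444444444343334434444342555
244 5555551234444443434444344444444444444444444444444444434333433444442255
248 5555511244333444433343444444444444444444444444444443444444444333342125
252 5555111243443444334344444444444444444444444444444443443343444434442113
256 5552111244344444344443344444444444444444444444444444344334444334441111
260 5521111243444434433443444444444444444444444444444443334433444444341111
side 294 201
scene 301 200
```

```bash
cat > tilt.py <<'E'
from h import *
f=grab_frame("wrist"); s=arm.get_state(); M=T(s["eef_pos"],s["ee_rot"])
# bowl: pivot 10 mm from foot on axis at tool (0,0,-.019); axis to mouth at angle a below tool +x
for a in range(0,121,10):
    r=np.radians(a); ax=np.array([np.cos(r),0,np.sin(r)]); up=np.array([np.sin(r),0,-np.cos(r)])
    o=np.array([0,0,-.019]); pts=[o+ax*l+up*.028+np.array([0,w,0]) for l,w in((.058,-.0116),(.058,.0116),(-.010,-.0116),(-.010,.0116))]
    pts+=[o+ax*.058+np.array([0,.028,0])]
    P=np.array(pts)@M[:3,:3].T+M[:3,3]; print(a,proj(f,P).round(0).tolist())
E
python3 tilt.py
```

```text
0 [[285.0, 157.0], [348.0, 157.0], [289.0, 315.0], [343.0, 315.0], [377.0, 149.0]]
10 [[287.0, 144.0], [345.0, 144.0], [289.0, 307.0], [344.0, 307.0], [373.0, 148.0]]
20 [[289.0, 136.0], [343.0, 136.0], [288.0, 297.0], [344.0, 297.0], [370.0, 151.0]]
30 [[291.0, 134.0], [341.0, 134.0], [288.0, 285.0], [344.0, 285.0], [367.0, 157.0]]
40 [[293.0, 137.0], [339.0, 136.0], [288.0, 273.0], [344.0, 273.0], [364.0, 165.0]]
50 [[295.0, 142.0], [338.0, 142.0], [288.0, 260.0], [344.0, 260.0], [362.0, 174.0]]
60 [[296.0, 150.0], [336.0, 150.0], [289.0, 248.0], [344.0, 248.0], [360.0, 185.0]]
70 [[297.0, 160.0], [335.0, 160.0], [289.0, 236.0], [343.0, 236.0], [358.0, 197.0]]
80 [[298.0, 172.0], [334.0, 172.0], [290.0, 226.0], [343.0, 226.0], [357.0, 210.0]]
90 [[299.0, 184.0], [334.0, 184.0], [291.0, 218.0], [342.0, 218.0], [357.0, 223.0]]
100 [[300.0, 198.0], [333.0, 198.0], [292.0, 212.0], [341.0, 212.0], [356.0, 237.0]]
110 [[300.0, 212.0], [333.0, 212.0], [292.0, 208.0], [340.0, 208.0], [356.0, 252.0]]
120 [[300.0, 227.0], [333.0, 227.0], [293.0, 205.0], [339.0, 205.0], [357.0, 266.0]]
```

View pics/d2.png

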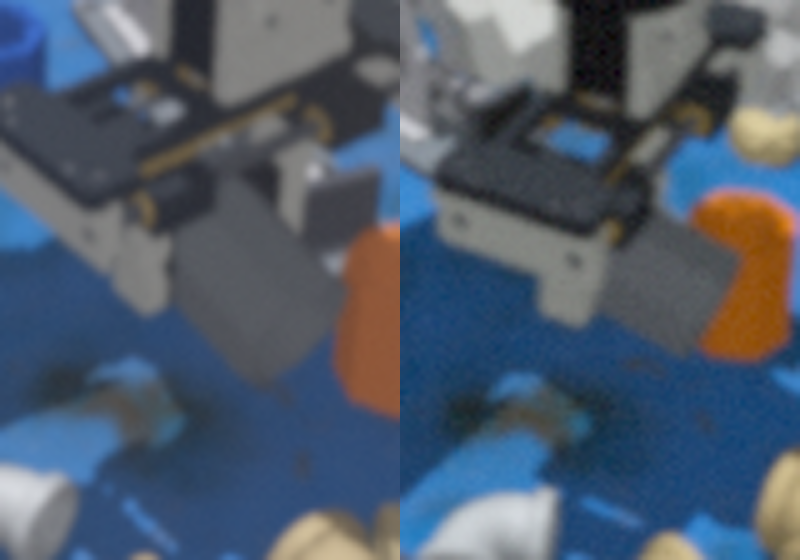

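The composite shows the bowl drooping only about 15° (side crop mouth at (300,340)); pad friction holds it. Vertical shaking should ratchet it mouth-down, because upward acceleration adds to its weight.

Request:
{"api": "jog_arm", "payload": {
  "deltas": [
    [[0,0,-1.0,0],[0,0,-2.0,0],[0,0,-1.0,0],[0,0,-2.0,0],[0,0,-1.0,0],[0,0,-2.0,0],[0,0,-1.0,0],[0,0,-1.0,0]]
  ]
}}

```text
t: 10.0
eef_pos: [0.4805, -0.1922, 0.1431]
ee_rot: [3.133, 0.004, -1.256]
force: [-0.7, 0.5, -2.1]
width: 0.0558
gripper_force: 3.0
```

```bash
cat > edge.py <<'E'
from h import *
f=grab_frame("wrist"); cv2.imwrite("pics/we.png",f["img"][:,:,::-1]); h=cv2.cvtColor(f["img"],cv2.COLOR_RGB2HSV)
for u0 in(300,316,330,270,365):
    g=((h[:,u0-3:u0+4,1]<110)&(h[:,u0-3:u0+4,2]>60)).mean(1)>.5
    v=230
    while v>0 and g[v]: v-=1
    val=h[v:320,u0-3:u0+4,2].mean(1); d=np.abs(np.diff(cv2.GaussianBlur(val,(1,5),0).ravel()))
    pk=[(v+i,round(d[i],1)) for i in range(4,len(d)-1) if d[i]>4 and d[i]==d[max(0,i-4):i+5].max()]
    print(u0,"top",v+1,pk)
r=h[:,:,1]<110
for v in(150,170,190,210,230):
    a=316
    while r[v,a]:a-=1
    b=316
    while r[v,b]:b+=1
    print(v,a+1,b-1)
E
python3 edge.py; python3 tilt.py
```

```text
300 top 188 [(199, np.float64(6.8)), (264, np.float64(17.5)), (293, np.float64(11.3)), (301, np.float64(49.9))]
316 top 186 [(199, np.float64(6.3)), (225, np.float64(8.0)), (232, np.float64(7.1)), (248, np.float64(31.0)), (255, np.float64(31.3)), (263, np.float64(17.8)), (293, np.float64(12.0)), (301, np.float64(9.3)), (307, np.float64(34.3))]
330 top 186 [(199, np.float64(6.3)), (231, np.float64(4.5)), (238, np.float64(5.9)), (264, np.float64(21.0)), (293, np.float64(34.9)), (300, np.float64(14.8)), (313, np.float64(35.5))]
270 top 222 [(264, np.float64(13.2)), (292, np.float64(26.5)), (305, np.float64(4.5)), (316, np.float64(33.2))]
365 top 223 [(258, np.float64(16.5)), (264, np.float64(12.8)), (292, np.float64(28.9)), (317, np.float64(8.7))]
150 317 315
170 317 315
190 298 348
210 279 356
230 264 370
0 [[281.0, 157.0], [345.0, 157.0], [286.0, 316.0], [341.0, 316.0], [375.0, 148.0]]
10 [[283.0, 143.0], [342.0, 143.0], [286.0, 308.0], [341.0, 308.0], [371.0, 147.0]]
20 [[286.0, 135.0], [340.0, 135.0], [285.0, 298.0], [342.0, 298.0], [368.0, 150.0]]
30 [[288.0, 133.0], [338.0, 133.0], [285.0, 286.0], [342.0, 286.0], [365.0, 156.0]]
40 [[290.0, 135.0], [337.0, 135.0], [285.0, 274.0], [342.0, 274.0], [362.0, 164.0]]
50 [[292.0, 141.0], [335.0, 141.0], [285.0, 261.0], [342.0, 261.0], [360.0, 174.0]]
60 [[294.0, 149.0], [334.0, 149.0], [285.0, 248.0], [341.0, 248.0], [358.0, 185.0]]
70 [[295.0, 159.0], [333.0, 159.0], [286.0, 237.0], [341.0, 237.0], [357.0, 197.0]]
80 [[296.0, 171.0], [332.0, 171.0], [287.0, 226.0], [340.0, 226.0], [356.0, 210.0]]
90 [[297.0, 184.0], [332.0, 184.0], [287.0, 218.0], [339.0, 218.0], [355.0, 223.0]]
100 [[297.0, 197.0], [331.0, 197.0], [288.0, 212.0], [339.0, 212.0], [355.0, 237.0]]
110 [[298.0, 212.0], [331.0, 212.0], [289.0, 208.0], [338.0, 207.0], [355.0, 252.0]]
120 [[298.0, 227.0], [331.0, 227.0], [290.0, 205.0], [337.0, 205.0], [355.0, 267.0]]
```

```bash
python3 - <<'E'
from h import *
f=grab_frame("wrist"); s=arm.get_state(); M=T(s["eef_pos"],s["ee_rot"]); print(s["eef_pos"],s["ee_rot"],s["force"])
for p in(10,16,22):
  for a in(85,90,95,100):
    r=np.radians(a); ax=np.array([np.cos(r),0,np.sin(r)]); up=np.array([np.sin(r),0,-np.cos(r)]); o=np.array([0,0,-.019])
    pts=[o+ax*(.068-p/1e3)+up*.028,o-ax*p/1e3+up*.028,o-ax*p/1e3-up*.028,o-ax*p/1e3,o+ax*(.068-p/1e3)+[0,.028,0]]
    print(p,a,proj(f,np.array(pts)@M[:3,:3].T+M[:3,3])[:,1].round(0))
print("obs mouth186 ?199 264?; side 222; plug?")
E
python3 asc.py pics/we.png 244 180 384 312 4
```

```text
[ 0.4846 -0.193   0.148 ] [ 3.1413 -0.0006 -1.2546] [ 1.0108  0.218  -0.6363]
10 85 [178. 222. 321. 275. 217.]
10 90 [184. 218. 323. 274. 223.]
10 95 [191. 215. 325. 272. 230.]
10 100 [198. 212. 326. 270. 237.]
16 85 [180. 228. 330. 283. 220.]
16 90 [186. 223. 332. 280. 227.]
16 95 [192. 218. 332. 278. 233.]
16 100 [198. 214. 333. 275. 239.]
22 85 [183. 235. 340. 291. 224.]
22 90 [188. 228. 341. 288. 230.]
22 95 [194. 222. 341. 284. 236.]
22 100 [199. 216. 340. 280. 242.]
obs mouth186 ?199 264?; side 222; plug?
180 bbbbbbbbbbbb4bbbbbbbbbbbbbbbbbbbbbbbbbbbbbbbbbbbbbbbbbbbbbbbbbbbbbbbbb
184 bbbbbbbbbbbbb43333bbbbbbbbbbbbbbb2bbbbbbbbbbbbbbbbbbbbbbbbbbbbbbbbbbbb
188 bbbbbbbbbbbbbb4334bbbbbbbbbb333333333333333333224555bbbbbbbbbbbbbbbbbb
192 bbbbbbbbbbbbbbbbbbbbbbbbbb433333333333333333333334445bbbbbbbbbbbbbbbbb
196 bbbbbbbbbbbbbbbbbbbbbbbb43333333333333333333333333355bbbbbbbbbbbbbbbbb
200 bbbbbbbbbbbbbbbbbbbbbb433333333333333333333433333333bbbbbbbbbbbbbbbbbb
204 bbbbbbbbbbbbbbbbbbbb4333444444444444444444444444443333bbbbbbbbbbbbbbbb
208 bbbbbbbbbbbbbbbbbb433344444444444444444444444444444433
[... 1191 characters left out ...]
3322333333333323333333323
276 3333333333323333333333333333333333333333333333333333333333333333333333
280 3333333333333333333333333333333333333333333333333333333333333333333333
284 3333333333333333333333333333333333333333333333333333333333333333333333
288 3332333333332333333323333333333233333333333333332332332332333333333333
292 2222222233333333333333323222222222223222232222222222333333333333332222
296 1111111bbbbbbbbbbbbbbbbb33444444444444444448888857bbbbbbbbbbbbbbbbb101
300 1111101bbbbbbbbbbbbbbbbbbb3333333333333333777777bbbbbbbbbbbbbbbbbbb111
304 111111bbbbbbbbbbbbbbbbbbbbbbbbbbbbbbbbbbbbbbbbbbbbbbbbbbb4bbbbbbbbbb12
308 11111bbbbbbbbbbbbbbbbbbbbbbbbbbbbbbbbbbbbbbbbbbbbbbbbbb44654bbbbbbbb11
```

```bash
cat > fit.py <<'E'
import sys
from h import *
from scipy.optimize import least_squares
f=grab_frame("wrist"); s=arm.get_state(); M=T(s["eef_pos"],s["ee_rot"])
obs=np.array(list(map(float,sys.argv[1:5])))
def pts(x):
    a,p,e=x[0],x[1]/1e3,x[2]/1e3; ax=np.array([np.cos(a),0,np.sin(a)]); up=np.array([np.sin(a),0,-np.cos(a)]); o=np.array([0,0,-.019])+up*e
    return np.array([o+ax*(.068-p)+up*.028,o-ax*p+up*.028,o-ax*p-up*.028,o+ax*(.068-p)+[0,.028,0]])@M[:3,:3].T+M[:3,3]
r=least_squares(lambda x:proj(f,pts(x))[:,1]-obs,[1.57,10,0])
print("tilt",np.degrees(r.x[0]),"p,e mm",r.x[1:],"res",r.fun)
q=r.x
ax=np.array([np.cos(q[0]),0,np.sin(q[0])]);up=np.array([np.sin(q[0]),0,-np.cos(q[0])])
m=np.array([0,0,-.019])+up*q[2]/1e3+ax*(.068-q[1]/1e3); print("mouth centre in tool mm",m*1000,"world",M[:3,:3]@m+M[:3,3])
E
python3 fit.py 187 202 301 223
```

```text
tilt 96.78660565713022 p,e mm [-10.4662   2.0463] res [-0.1849  0.0405 -0.0529  0.2022]
mouth centre in tool mm [-7.2406  0.     59.1582] world [ 0.4828 -0.1861  0.0893]
```

The bowl is mouth-down with the plug visible at (316,249), tilted about 7°, but it has slid to the fingertips. I firm the grip, set it on the table to square it, and re-grip it properly.

Request:
{"api": "jog_arm", "payload": {
  "deltas": [
    [[0,0,0,0],[0,0,0.2,0],[0,0,0.5,0],[0,0,0.9,0],[0,0,1.2,0],[0,0,1.38,0],[0,0,1.46,0],[0,0,1.48,0]]
  ],
  "grip": 30,
  "squeeze": 12
}}

```text
t: 11.2
eef_pos: [0.4843, -0.1928, 0.0586]
ee_rot: [-3.141, -0.0, -1.255]
force: [-0.1, 0.8, -1.2]
width: 0.0559
gripper_force: 12.0
```

Request:
{"api": "jog_arm", "payload": {
  "deltas": [
    [[0,0,0,0],[0,0,0,0],[0,0,0,0],[0,0,-0.4,0],[0,0,-1.2,0],[-0.2,0,-1.5,0],[-0.3,0,-1.5,0],[-0.3,0,-1.5,0]]
  ],
  "grip": 87
}}

```text
t: 12.2
eef_pos: [0.4779, -0.1753, 0.148]
ee_rot: [3.141, 0.0, -1.255]
force: [0.1, -0.3, -0.6]
width: 0.0868
gripper_force: 0.0
```

```bash
cat > top.py <<'E'
from h import *
import sys
z=float(sys.argv[1])
f=grab_frame("wrist"); cv2.imwrite("pics/wt.png",f["img"][:,:,::-1]); h=cv2.cvtColor(f["img"],cv2.COLOR_RGB2HSV)
m=((h[...,0]<35)&(h[...,1]>80)&(h[...,2]>60)).astype(np.uint8); m[262:]=0
s=arm.get_state(); M=T(s["eef_pos"],s["ee_rot"]); print(s["eef_pos"],s["ee_rot"])
for c in cv2.findContours(cv2.morphologyEx(m,cv2.MORPH_OPEN,np.ones((2,2))),0,2)[0]:
    if cv2.contourArea(c)<40: continue
    r=cv2.minEnclosingCircle(c); P=plane(f,[r[0]],z)[0]; print("brass",r,P,"tool u",(M[:3,:3].T@(P-M[:3,3]))/.06)
E
python3 top.py .064; python3 asc.py pics/wt.png 244 140 404 262 4
```

```text
[ 0.4779 -0.1755  0.1477] [ 3.1403  0.0006 -1.2547]
brass ((477.0, 261.5), 11.011457443237305) [ 0.3252 -0.1693  0.064 ] tool u [-0.8887  2.3852  1.3982]
brass ((158.5, 261.0), 10.547611236572266) [ 0.5954 -0.0817  0.064 ] tool u [-0.8765 -2.3486  1.3921]
brass ((317.8636474609375, 190.0), 11.058639526367188) [ 0.4807 -0.1877  0.064 ] tool u [0.208  0.017  1.3945]
brass ((73.0, 186.0), 23.6009464263916) [ 0.6759 -0.1277  0.064 ] tool u [ 0.2691 -3.3855  1.3901]
brass ((207.5, 140.5), 45.722084045410156) [ 0.5764 -0.199   0.064 ] tool u [ 0.8826 -1.4398  1.3923]
brass ((466.1033935546875, 78.88101196289062), 48.39802551269531) [ 0.4014 -0.3045  0.064 ] tool u [1.6477 1.8792 1.3961]
brass ((93.44589233398438, 47.041080474853516), 25.089359283447266) [ 0.6723 -0.2398  0.064 ] tool u [ 2.0262 -2.7474  1.3899]
brass ((69.0, 34.5), 29.920827865600586) [ 0.6909 -0.2429  0.064 ] tool u [ 2.1718 -3.0264  1.3895]
brass ((337.0, 1.0), 86.00591278076172) [ 0.5108 -0.3228  0.064 ] tool u [2.5047 0.241  1.3935]
brass ((27.5, 27.5), 38.89097213745117) [ 0.7213 -0.2385  0.064 ] tool u [ 2.2599 -3.53
[... 1946 characters left out ...]
bbbbbbbbbbbbbbbbbbbb
232 bbbbbbbbbbbbbbbbbbbbbbbbbbbbbbbbbbbbbbbbbbbbbbbbbbbbbbbbbbbbbbbbbbbbbbbbbbbbbbbb
236 bbbbbbbbbbbbbbbbbbbbbbbbbbbbbbbbbbbbbbbbbbbbbbbbbbbbbbbbbbbbbbbbbbbbbbbbbbbb011b
240 bbbbbbbbbbbbbbbbbbbbbbbbbbbbbbbbbbbbbbbbbbbbbbbbbbbbbbbbbbbbbbbbbbbbbbbbbbbb1111
244 bbbbbbbbbbbbbbbbbbbbbbbbbbbbbbbbbbbbbbbbbbbbbbbbbbbbbbbbbbbbbbbbbbbbbbbbbbb11101
248 bbbbbbbbbbbbbbbbbbbbbbbbbbbbbbbbbbbbbbbbbbbbbbbbbbbbbbbbbbbbbbbbbbbbbbbbbbb11111
252 bbbbbbbbbbbbbbbbbbbbbbbbbbbbbbbbbbbbbbbbbbbbbbbbbbbbbbbbbbbbbbbbbbbbbbbbbbb11111
256 bbbbbbbbbbbbbbbbbbbbbbbbbbbbbbbbbbbbbbbbbbbbbbbbbbbbbbbbbbbbbbbbbbbbbbbbbbb11111
260 bbbbbbbbbbbbbbbbbbbbbbbbbbbbbbbbbbbbbbbbbbbbbbbbbbbbbbbbbbbbbbbbbbbbbbbbbbb01111
```

Standing mouth-down at (318,190) in the wrist view. I re-grip it at its centre and refine the seat position from the stored picture w1.

Request:
{"api": "jog_arm", "payload": {
  "deltas": [
    [[0.1,0.0,0.3,0],[0.21,0.02,0.8,0],[0.21,0.02,1.4,0],[0.21,0.02,1.85,0],[0.21,0.02,2.03,0],[0.21,0.02,2.03,0]]
  ],
  "grip": 87,
  "squeeze": 15
}}

```text
t: 13.0
eef_pos: [0.4808, -0.1881, 0.0259]
ee_rot: [3.139, 0.001, -1.255]
force: [1.1, -0.8, 1.2]
width: 0.087
gripper_force: 0.0
```

Run:
```python
from h import *
f=grab_frame("wrist"); f=dict(f); f["xyz"]=[.5105,-.1514,.385]; f["rotation"]=[2.8626,-.0007,3.1409]
im=cv2.imread("pics/w1.png"); h=cv2.cvtColor(im,cv2.COLOR_BGR2HSV); v=h[...,2].astype(int); s=h[...,1]
from scipy.optimize import least_squares
# ring outer boundary: rays from ring centre, last dark pixel; z=.012 ; angles avoiding the jaw (above)
def circ(pts,z):
    P=plane(f,pts,z)[:,:2]; r=least_squares(lambda q:np.hypot(P[:,0]-q[0],P[:,1]-q[1])-q[2],[*P.mean(0),.03],loss="soft_l1",f_scale=.001); return r.x,np.abs(r.fun).mean()
def edge(c,angs,test,rmin,rmax):
    out=[]
    for a in angs:
        for r in np.arange(rmin,rmax,.25):
            u,w=c[0]+r*np.cos(a),c[1]+r*np.sin(a)
            if not test(int(round(w)),int(round(u))): out.append((u-.25*np.cos(a),w-.25*np.sin(a))); break
    return out
angs=np.radians(np.arange(-10,190,4))
o=edge((258.7,182),angs,lambda w,u:v[w,u]<62 ,18,32); print("ring",len(o),circ(o,.012))
i=edge((257.5,183.5),np.radians(np.arange(0,360,5)),lambda w,u:v[w,u]>75,8,20); print("spigot top",len(i),circ(i,.022))
i=edge((257.5,183.5),np.radians(np.arange(0,360,5)),lambda w,u:v[w,u]>75,8,20); print("spigot z24",len(i),circ(i,.024))
```

```text
ring 50 (array([ 0.584 , -0.0675,  0.0318]), np.float64(0.00046683812436787626))
spigot top 72 (array([ 0.5837, -0.0684,  0.0185]), np.float64(0.0005496250991323547))
spigot z24 72 (array([ 0.5833, -0.0688,  0.0184]), np.float64(0.0005466150599642868))
```

Request:
{"api": "jog_arm", "payload": {
  "deltas": [
    [[0,0,0,0],[0,0,0,0],[0,0,0,0],[0,0,-0.4,0],[0,0,-1.0,0],[0,0,-1.5,0],[0,0,-1.6,0]]
  ],
  "grip": 40,
  "squeeze": 15
}}

```text
t: 13.92
eef_pos: [0.4824, -0.188, 0.1249]
ee_rot: [-3.138, -0.001, -1.255]
force: [-0.2, -0.8, -2.0]
width: 0.056
gripper_force: 15.0
```

Request:
{"api": "jog_arm", "payload": {
  "deltas": [
    [[-0.3,-0.5,0,0.6],[-0.6,-1.0,0,1.2],[-0.9,-1.5,0,1.9],[-1.2,-2.0,0,2.6],[-1.37,-2.25,0,3.1],[-1.37,-2.25,0,3.1],[-1.37,-2.25,0,3.1]]
  ]
}}

```text
t: 14.8
eef_pos: [0.5832, -0.0682, 0.122]
ee_rot: [3.14, 0.0, -1.525]
force: [-0.2, -0.6, -0.7]
width: 0.056
gripper_force: 15.0
```

```bash
python3 top.py 0.1855 | head -5; python3 asc.py pics/wt.png 224 100 404 262 5
```

```text
[ 0.5832 -0.0684  0.1222] [ 3.1404 -0.     -1.5255]
brass ((424.5, 260.27777099609375), 7.695298194885254) [ 0.5466 -0.0946  0.1855] tool u [ 0.4084  0.6312 -1.0539]
brass ((210.5, 260.25), 7.701560974121094) [ 0.6209 -0.0913  0.1855] tool u [ 0.4099 -0.6085 -1.0553]
brass ((317.5, 259.5), 16.688419342041016) [ 0.5838 -0.0933  0.1855] tool u [ 0.415   0.0108 -1.0546]
brass ((168.5, 156.5), 26.879459381103516) [ 0.6323 -0.1269  0.1855] tool u [ 1.0103 -0.7717 -1.0555]
100 bbbbbbbbbbbbbbbbbbbbbbbbbbbbbbbbbbbbbbbbbbbbbbbbbbbbbbbbbbbbbbbbbbbbbbbbbbbbbbbbbbbbbbbbbb
105 bbbbbbbbbbbbbbbbbbbbbbbbbbbbbbbbbbbbbbbbbbbbbbbbbbbbbbbbbbbbbbbbbbbbbbbbbbbbbbbbbbbbbbbbbb
110 bbbbbbbbbbbbbbbbbbbbbbbbbbbbbbbbbbbbbbbbbbbbbbbbbbbbbbbbbbbbbbbbbbbbbbbbbbbbbbbbbbbbbbbbbb
115 bbbbbbbbbbbbbbbbbbbbbbbbbbbbbbbbbbbbbbbbbbbbbbbbbbbbbbbbbbbbbbbbbbbbbbbbbbbbbbbbbbbbbbbbbb
120 bbbbbbbbbbbbbbbbbbbbbbbbbbbbbbbbbbbbbbbbbbbbbbbbbbbbbbbbbbbbbbbbbbbbbbbbbbbbbbbbbbbbbbbbbb
125 bbbbbbbbbbbbbbbbbbbbbbbbbbbbbbbbbbbbbbbbbbbbbbbbbbbbbbbbbbbbbbbbbbbbbbbbbbbbbbbbbbbbbbbbbb
130 bbbbbbbbbbbbbbbbbbbbbbbbbbbbbbbbbbbbbbbbbbbbbb44444443
[... 1806 characters left out ...]
44444444433333334bbbbbbbbbbbbbbbbbb
230 bbbbbbbbbbbbbbbbbbbbb3333333443434444444444434444444444444444444444333333bbbbbbbbbbbbbbbbb
235 bbbbbb655555555554b13333444444444444444444444444444444444444444444444333330b555555555555bb
240 bbbbb555555555554113334444444444444444444444444444444444444444444444444433311555555555555b
245 bbb555555555555411344444444444344444444444454454445454434434444444444444444311455555555555
250 b55555555555553113434444444444444444445555544ooooo4555555444444434344444444431045555555555
255 555555555555530113344433444434444344555ooooooooooooooo445444444444443433434331115555555555
260 555555555555211113444432444444444445555oooooooooooooooo45554444444444423444321111255555555
```

Run:
```python
from h import *
f=grab_frame("wrist"); s=arm.get_state(); M=T(s["eef_pos"],s["ee_rot"]); h=cv2.cvtColor(f["img"],cv2.COLOR_RGB2HSV)
print(s["eef_pos"],s["ee_rot"])
tl=lambda uv,z:((plane(f,uv,z)-M[:3,3])@M[:3,:3])*1000
for v in range(136,206,6):
    r=np.where(h[v,260:375,1]<110)[0]+260; a,b=r.min()-.5,r.max()+.5
    p=tl([(a,v),(b,v)],.010); print(v,a,b,"tool y",p[:,1].round(1),"mid",p[:,1].mean().round(2),"x",p[0,0].round(1))
r=[(v,np.where(h[v,270:365,2]<45)[0]+270) for v in range(174,198,3)]
for v,q in r:
    p=tl([(q.min()-.5,v),(q.max()+.5,v)],.012); print("ring",v,q.min(),q.max(),p[:,:2].round(1).tolist())
```

```text
[ 0.5833 -0.0685  0.1224] [ 3.1408 -0.     -1.5258]
136 273.5 355.5 tool y [-37.4  34.6] mid -1.39 x 54.5
142 273.5 354.5 tool y [-37.6  33.9] mid -1.85 x 49.3
148 274.5 354.5 tool y [-36.9  34.1] mid -1.42 x 44.0
154 274.5 354.5 tool y [-37.1  34.3] mid -1.43 x 38.7
160 274.5 354.5 tool y [-37.3  34.5] mid -1.44 x 33.3
166 274.5 354.5 tool y [-37.6  34.6] mid -1.45 x 27.9
172 275.5 354.5 tool y [-36.9  34.8] mid -1.01 x 22.4
178 275.5 353.5 tool y [-37.1  34.1] mid -1.48 x 16.9
184 275.5 353.5 tool y [-37.3  34.3] mid -1.49 x 11.3
190 275.5 353.5 tool y [-37.5  34.5] mid -1.5 x 5.6
196 276.5 352.5 tool y [-36.8  33.7] mid -1.51 x -0.2
202 276.5 352.5 tool y [-37.   33.9] mid -1.53 x -6.0
ring 174 289 341 [[21.0, -24.9], [20.9, 22.9]]
ring 177 286 343 [[18.2, -27.7], [18.2, 24.8]]
ring 180 285 345 [[15.4, -28.7], [15.4, 26.7]]
ring 183 283 347 [[12.6, -30.6], [12.6, 28.5]]
ring 186 282 348 [[9.8, -31.6], [9.8, 29.5]]
ring 189 281 348 [[7.0, -32.6], [7.0, 29.6]]
ring 192 281 349 [[4.2, -32.7], [4.2, 30.6]]
ring 195 280 349 [[1.3, -33.7], [1.3, 30.7]]
```

The clamp centre is 1.5 mm off along tool −y and about 1.5 mm along −x, and its yaw is right. I correct for that and lower onto the ring.

Request:
{"api": "jog_arm", "payload": {
  "deltas": [
    [[-0.03,-0.03,0.3,0],[-0.03,-0.03,0.7,0],[-0.03,-0.03,1.0,0],[-0.03,-0.03,1.2,0],[-0.03,-0.03,1.33,0],[-0.03,-0.03,1.4,0],[-0.03,-0.03,1.41,0],[-0.03,-0.03,1.41,0]]
  ]
}}

```text
t: 15.9
eef_pos: [0.5852, -0.0671, 0.0405]
ee_rot: [3.141, -0.001, -1.525]
force: [-7.9, -1.2, 18.1]
width: 0.0556
gripper_force: 15.0
```

Request:
{"api": "jog_arm", "payload": {
  "deltas": [
    [[0,0,-0.03,0],[0,0,-0.03,0]]
  ]
}}

```text
t: 16.15
eef_pos: [0.5862, -0.0662, 0.0405]
ee_rot: [-3.14, 0.0, -1.526]
force: [-1.8, 0.6, 6.1]
width: 0.0557
gripper_force: 15.0
```

Request:
{"api": "jog_arm", "payload": {
  "deltas": [
    [[0,0,0,0],[0,0,0,0],[0,0,0,0],[0,0,-0.4,0],[0,0,-1.0,0],[0,0,-1.8,0],[0,0,-2.4,0],[0,0,-2.4,0]]
  ],
  "grip": 87
}}

```text
t: 17.15
eef_pos: [0.5877, -0.0659, 0.1874]
ee_rot: [-3.135, 0.0, -1.525]
force: [-0.5, 0.3, -0.9]
width: 0.0871
gripper_force: 0.0
```

```bash
python3 top.py 0.076 | head -5; python3 asc.py pics/wt.png 244 110 394 262 4
```

```text
[ 0.5864 -0.0659  0.1853] [-3.1388  0.0006 -1.5256]
brass ((477.0, 261.5), 11.011457443237305) [ 0.4265 -0.0063  0.076 ] tool u [-1.1107  2.6227  1.8144]
brass ((158.5, 261.0), 10.547611236572266) [0.7423 0.0083 0.076 ] tool u [-1.1169 -2.6454  1.8293]
brass ((320.0555419921875, 196.0), 10.044601440429688) [ 0.5849 -0.0661  0.076 ] tool u [0.0046 0.0308 1.8211]
brass ((204.5, 145.5), 20.11228370666504) [ 0.6896 -0.1078  0.076 ] tool u [ 0.7764 -1.6802  1.8254]
110 bbbbbbbbbbbbbbbbbbbbbbbbbbbbbbbbbbbbbbbbbbbbbbbbbbbbbbbbbbbbbbbbbbbbbbbbbbb
114 bbbbbbbbbbbbbbbbbbbbbbbbbbbbbbbbbbbbbbbbbbbbbbbbbbbbbbbbbbbbbbbbbbbbbbbbbbb
118 bbbbbbbbbbbbbbbbbbbbbbbbbbbbbbbbbbbbbbbbbbbbbbbbbbbbbbbbbbbbbbbbbbbbbbbbbbb
122 bbbbbbbbbbbbbbbbbbbbbbbbbbbbbbbbbbbbbbbbbbbbbbbbbbbbbbbbbbbbbbbbbbbbbbbbbbb
126 bbbbbbbbbbbbbbbbbbbbbb433333333333333333334333666673333bbbbbbbbbbbbbbbbbbbb
130 bbbbbbbbbbbbbbbbbbbbbb433444321244444344334433226853333bbbbbbbbbbbbbbbbbbbb
134 bbbbbbbbbbbbbbbbbbbbbb344244322234443444444442224791343bbbbbbbbbbbbbbbbbbbb
138 bbbbbbbbbbbbbbbbbbbbbb344344212244443433334442222354543bbbbbbbbbbbbbbbb
[... 1704 characters left out ...]
bbbbbbbbb444443011111111100010102433443bbbbbbbbbbbbbbbbbbbbb
230 544445565bbbbbbbbbbbbbbb444431101111100101110110244343bbbbbbbbbbbbbbbbbbbbb
234 4455554454455544bbbbbbbb434331101101001111011101144344bbbbbbbbbbbbbbbbbbbbb
238 555555555544545554bbbbbb344421111111111111111111134443bbbbbbbbbbbbbbbbbbbbb
242 5555555554555555454bbbbb34542222222222222222222224544bbbbbbbbbbbbbbbbbbbbbb
246 555555555555555555556bbb44234333333434433443333344244bbbbbbbbbbbbbbbbbbbbbb
250 9999996445555554455455bb33343444344444444443444344444bbbbbbbbbbbbbbbbbbbbbb
254 99999999999999644554545b34443334433444444442343444344bbbbbbbbbbbbbbbbbbbbbb
258 99999999999999999999995534344344412234444322344434444bbbbbbbbbbbbbbbbbbbbbb
```

The wrist picture shows the bowl seated mouth-down: plug at (320,196), fixed jaw above it at row 150, moving jaw at row 232 with clear gaps. Next I go to the clamp grip, checking neighbours and joint range first.

Run:
```python
from h import *
fs,fd=grab_frame("scene"),grab_frame("side"); s=arm.get_state(); print(s["q"])
print("wheel",tri(fs,(283,159.3),fd,(332,142))); print("white box corner",tri(fs,(310.5,198),fd,(346,180)))
# brass plug height check
for n,f,g in(("s",fs,None),("d",fd,None)):
    u,v=proj(f,[(.585,-.066,.08)])[0]; h=cv2.cvtColor(f["img"],cv2.COLOR_RGB2HSV); 
    m=np.zeros(h.shape[:2],bool); a,b=int(v)-14,int(u)-18
    q=h[a:a+28,b:b+36]; w=np.argwhere((q[...,0]<35)&(q[...,1]>60)); print(n,(u,v),len(w),w.mean(0)[::-1]+[b,a] if len(w) else None)
```

```text
[ 0.2191  0.251  -0.2442 -0.0005 -1.0768 -0.1739]
wheel (array([0.654 , 0.2507, 0.1295]), np.float64(0.00026149377111329004))
white box corner (array([0.6291, 0.0859, 0.079 ]), np.float64(0.027475985542166445))
s (np.float64(334.63311517200316), np.float64(219.03822727938007)) 27 [335.     220.7778]
d (np.float64(352.89840804455866), np.float64(217.59973308297953)) 23 [353.8696 218.7826]
```

Request:
{"api": "jog_arm", "payload": {
  "deltas": [
    [[0,0,-0.6,-2],[0,0,-1.0,-4],[-0.4,0,-1.2,-6],[-0.9,0,-1.2,-8],[-1.4,0,-1.2,-10],[-1.9,0.02,-1.2,-12],[-2.3,0.03,-1.2,-14],[-2.39,0.03,-1.2,-16]]
  ],
  "grip": 87.5
}}

```text
t: 18.3
eef_pos: [0.5769, 0.0784, 0.2542]
ee_rot: [3.14, 0.003, -0.122]
force: [0.2, -0.9, -0.2]
width: 0.0878
gripper_force: 0.0
```

Request:
{"api": "jog_arm", "payload": {
  "deltas": [
    [[0,0,0,-2],[0,0,0,-2],[0,0,0,-2]]
  ]
}}

```text
t: 18.68
eef_pos: [0.5773, 0.0769, 0.2551]
ee_rot: [3.141, 0.001, 0.041]
force: [0.4, -0.3, -0.3]
width: 0.0876
gripper_force: 0.0
```

```bash
python3 top.py 0.17 | head -1; python3 asc.py pics/wt.png 100 150 540 290 5 | cut -c1-225
python3 - <<'E'
from h import *
f=grab_frame("wrist")
c=np.array([.5848,-.067]);x=np.array([.045,-.999]);y=np.array([.999,.045])
for n,a,b,z in(("handle top",-.159,0,.17),("handle front",-.145,0,.17),("handle +y",-.152,.012,.17),("trig tip rest",-.104,0,.166),("fixed jaw top",.03,0,.05),("bowl foot",0,0,.08)): print(n,proj(f,[[*(c+a*x+b*y),z]]))
E
```

```text
[0.5774 0.0769 0.2553] [3.1412 0.001  0.0418]
150 7578543777777775222222211oo00010bbbbbbbbbbbbbbbbbbbbbbbbbbbbbbbbbbbbbbbbbbbbbbbbbbb796192777433333333333333333333333333333333333333333043699994333333333333211222222222222223335111123577bbbbbbbbbbbbbbbbbbbbbbbbbbbbbbbbbbb
155 12112112777777773222222211000o0bbbbbbbbbbbbbbbbbbbbbbbbbbbbbbbbbbbbbbbbbbbbbbbbbbbb6774333335555555555555555555555555555555553333333333333333322233333333102332222222222333333333333012444bbbbbbbbbbbbbbbbbb4ooooooooo33bbbb
160 22211111366666656544b688977bbbbbbbbbbbbbbbbbbbbbbbbbbbbbbbbbbbbbbbbbbbbbbbbbbbbbbbb333333333444344444444444444444444444434344333333333333333332112221233123222232222223333333333332366344bbbbbbbbbbbbbbb4ooooooooooooooooooo
165 bbbbbbbbbbbbbbbbbbbbbbbbbbbbbb4bbbbbbbbbbbbbbbbbbbbbbbbbbbbbbbbbbbbbbbbbbbbbbbbbbbb333333334434344444444344343344343344444444433333333222333331112221130132222222223333333333333576636664bbbbbbbbbbbbboooooooooooooooooooooo
170 bbbbbbbbbbbbbbbbbbbbbbbbbbbbbbbbbbbbbbbbbbbbbbbbbbbbbbbbbbbbbbbb11bbbbbbbbbbbbbbbbb3333334444444444444444444444344344444444444333333332223334334122213
[... 4749 characters left out ...]
222222222222222222ooooo11111111111111111111111
280 22222222222222222111ooooo23444444444432222222222222222222222222222222222222222222222222222222222222222222222222222222222222222222222222222222222222222222222222222222222222222222222222222222222ooooo20101111111111111111111
285 22222222222222223101ooooo23555422222222222222222222222222222222222222222222222222222222222222222222222222222222222222222222222222222222222222222222222222222222222222222222222222222222222222222oooooo1011111111111111111111
handle top [[299.6229 203.1498]]
handle front [[316.2645 203.0904]]
handle +y [[307.7731 189.2754]]
trig tip rest [[364.2691 201.5712]]
fixed jaw top [[458.9523 174.4819]]
bowl foot [[444.5919 179.7553]]
```

The handle (u 302–316) and trigger (u 338–356) appear where predicted, so I descend to the grip height with the fingers open.

Request:
{"api": "jog_arm", "payload": {
  "deltas": [
    [[0,0,0.3,0],[0.01,0,0.8,0],[0.02,0,1.3,0],[0.02,0,1.7,0],[0.02,0,1.95,0],[0.02,0,2.0,0],[0.02,0,2.0,0]]
  ],
  "grip": 87.5,
  "squeeze": 25
}}

```text
t: 19.65
eef_pos: [0.5792, 0.0773, 0.1366]
ee_rot: [-3.142, -0.001, 0.045]
force: [0.7, 0.5, -0.5]
width: 0.0874
gripper_force: 0.0
```

```bash
python3 top.py 0.17 | head -1
python3 - <<'E'
from h import *
f=grab_frame("wrist"); cv2.imwrite("pics/g0.png",f["img"][:,:,::-1])
c=np.array([.5848,-.067]);x=np.array([.045,-.999]);y=np.array([.999,.045])
for n,a,b,z in(("cheek front end",-.104,.02,.1),("bowl back foot",-.028,0,.08),("bowl back mid z42",-.028,.012,.042),("head face -50,y18,z42",-.05,.018,.042),("head top -50 z60",-.05,.018,.06),("-70",-.07,.018,.06),("fixed jaw",.03,.024,.05)): print(n,proj(f,[[*(c+a*x+b*y),z]]))
E
python3 asc.py pics/g0.png 370 60 600 240 5
```

```text
[0.5794 0.0773 0.1369] [-3.1413 -0.0014  0.0451]
cheek front end [[377.74   198.1941]]
bowl back foot [[471.3467 216.5107]]
bowl back mid z42 [[451.8511 189.0252]]
head face -50,y18,z42 [[427.2834 182.2347]]
head top -50 z60 [[435.1313 187.1465]]
-70 [[410.3115 187.1373]]
fixed jaw [[526.4383 177.4088]]
 60 888888888888889999999999999999999999999999999999999999999999999bbbbbbbbbbbbbbbbbb5444444444444444444444444444444444
 65 999999988888899999999999999999999999999999999999999989999999998bbbbbbbbbbbbbbbbb44444444444444444444444444444444444
 70 9999999999999999999999999999999999999999999999999999999999999bbbbbbbbbbbbbbbbbb9999bbbbbbbbbbbb44444444445b34473333
 75 999999999999999999999999999999999999999999999999999999999999bbbbbbbbbbbbbbbbbbbbbbbbbbbbbbbbbbbbbbbbbbbbbbbb3333343
 80 99999999999999999999999999999999999999999999999999999999999bbbbbbbbbbbbbbbbbbbbbbbbbbbbbbbbbbbbbbbbbbbbbbbbb3333333
 85 9999999999999999999999999999999999999999999999999999999999bbbbbbbbbbbbbbbbbbbbbbbbbbbbbbbbbbbbbbbbbbbbbbbbbbbbbb543
 90 899999999999999999999999999999999999999999999999999999999bbbbbbbbbbbbbb
[... 2824 characters left out ...]
33333333331222221201122222222222222223333363886oooooooooooo76666673333667bbbbb5ooooooooooooooooooooo
215 33333333331112344332222211222220333010122222222222233333676883oooooo11ooooo666663333466bbbbbbbboooooooooooooooooooo
220 333364647876667767661111112222117676741124222222222333336668883oooooooooo5666666333366bbbbbbbbbbooooooooooooooooooo
225 77676688787677776766661111222211777666677665222222333336666667888877765566666732232466bbbbbbbbbbbbb5ooooooooooooooo
230 bbbbbbbbbbbbbbbbbbbbbbbb112222obbbbbbbbbbbbbbbb32233333666666666666666666673222225666bbbbbbbbbbbb434444455454444ooo
235 bbbbbbbbbbbbbo00b444444444444bbbbbbbbbbbbbbbbbbbb101111101111111101110111111111111111111111111111111333344444444444
```

Request:
{"api": "jog_arm", "payload": {
  "deltas": [
    [[0,0,0,0],[0,0,0,0],[0,0,0,0],[0,0,0,0],[0,0,0,0],[0,0,0,0],[0,0,0,0],[0,0,0,0]]
  ],
  "grip": 26,
  "squeeze": 25
}}

```text
t: 20.75
eef_pos: [0.5793, 0.0763, 0.1375]
ee_rot: [3.14, -0.001, 0.046]
force: [-0.7, -3.9, 8.2]
width: 0.0294
gripper_force: 25.0
```

```bash
cat > hd.py <<'E'
import sys
from h import *
f=grab_frame("wrist"); cv2.imwrite("pics/g.png",f["img"][:,:,::-1]); s=arm.get_state(); print(s["t"],s["eef_pos"],s["width"],s["gripper_force"],s["force"])
E
python3 hd.py; python3 asc.py pics/g.png 300 180 520 234 3
```

```text
20.8 [0.5794 0.0763 0.1375] 0.029390864075832076 25.006090700626373 [-2.2916 -4.434   8.5287]
180 5555544555555554555554555545555444444444444444443334344344445433333333333333333333333333333333333333333333333333333333333111111111112212111122222332222222222222222222222222222222222222222222222223333333333334555555555555
183 4444444444444444444444444444444444444444444444444444444444444333333333333333333333333333333333333333333333333333333333332111111111111111222222222222222222222222222222222222222222222222222222233333333333333334666666666666
186 4444444444444444444444444444444444444444444444444444444444444443333333333333333333333333333333333333333333333333333333332111111111111112222222220112222222222222222222222222222222222222222333333333333655655566666666666666
189 4444344443444444444444444434344444443444444444444444444444444444433333333333333333333333333333333333333223333333333333331111121111111122222222211112222222222222222222222222222222222222333333333333337666666666666666666667
192 333333333333333333333333333333333333333333333333444444444444444444433333333333333333333333333333333111
[... 2343 characters left out ...]
oooooooooooooooo467666666
225 00b0000001000b01333211211000000o10b01b01133333333444444444444545545667777667676788888888776676677777777766666666767767666652221111122222222101376767777766554222222222223333333333666766666667788888888888777766557666666666
228 00o0o000b000o0o0244212101o000000000000001344444444444444444444444bbbbbbbbbbbbbbbbbbbbbbbbbbbbbbbbbbbbbbbbbbbbbbbbbbbbbbbbbbbbb221122222222210bbbbbbbbbbbbbbbbbbb322222223333333336766666666666666666666666666666666666666675
231 0000b0000o00o0b02442121o00000001o00000bb002444444444444444444435bbbbbbbbbbbbbbbbbbbbbbbbbbbbbbbbbbbbbbbbbbbbbbbbbbbbbbbbbbbbbbbbb244444444bbbbbbbbbbbbbbbbbbbbbbbbb422222333333333367666666666666666666666666666666666753222
```

First squeeze reached 29.4 mm (full). The head's front edge moved from u≈432 to u≈441, about 7 mm, so roughly 17 mm of gap remains. I release and pump again, measuring each time.

Request:
{"api": "jog_arm", "payload": {
  "deltas": [
    [[0,0,0,0],[0,0,0,0],[0,0,0,0],[0,0,0,0],[0,0,0,0],[0,0,0,0],[0,0,0,0]]
  ],
  "grip": 87.5
}}

```text
t: 21.68
eef_pos: [0.5788, 0.0775, 0.136]
ee_rot: [-3.141, -0.0, 0.045]
force: [0.2, 0.2, -0.4]
width: 0.0872
gripper_force: 0.0
```

Request:
{"api": "jog_arm", "payload": {
  "deltas": [
    [[0,0,0,0],[0,0,0,0],[0,0,0,0],[0,0,0,0],[0,0,0,0],[0,0,0,0],[0,0,0,0],[0,0,0,0]]
  ],
  "grip": 26
}}

```text
t: 22.68
eef_pos: [0.5793, 0.0763, 0.1375]
ee_rot: [3.14, -0.001, 0.046]
force: [-1.4, -4.5, 9.7]
width: 0.0291
gripper_force: 25.0
```

```bash
python3 hd.py; python3 asc.py pics/g.png 380 198 480 228 3
```

```text
22.725 [0.5793 0.0762 0.1375] 0.029412079987596727 25.004911422729492 [-2.436  -4.5481  8.5526]
198 3333333333333333333333333333333211112222333343343333334333421111122222222111122222222222222222333333
201 3333344334344444444444444344444343112222244344344444433433431111222222222101222222222222222233333333
204 3333344444444344444444444444434443112222244244334444433443431111222222221011222222222222222333333333
207 3333444444444444444444444444444442112222244244334444433433431111222222221111222222222222222333333333
210 3333444444444444444444444444444442112222333333343333433423321112222222221112222222222222223333333333
213 3333333333333333333333333336311111122222333333333333333333111112222222211112222222222222223333333333
216 3333333333333333336777777777731111121136766776712111111111111112222222210122222222222222233333333333
219 3333888666777777776677677667776655556777766777712211111111111112222222200122222222222222233333333336
222 8841104887676767677666667777766676667767677766777512221111111122222222110122222222222222233333333336
225 7888788877677676676776676766667776777677666666666676522111111122222222012565422222222222333333333366
```

Request:
{"api": "jog_arm", "payload": {
  "deltas": [
    [[0,0,0,0],[0,0,0,0],[0,0,0,0],[0,0,0,0],[0,0,0,0],[0,0,0,0],[0,0,0,0]]
  ],
  "grip": 87.5
}}

```text
t: 23.6
eef_pos: [0.5788, 0.0775, 0.1361]
ee_rot: [-3.141, -0.0, 0.045]
force: [0.2, -0.2, 0.2]
width: 0.0866
gripper_force: 0.0
```

Request:
{"api": "jog_arm", "payload": {
  "deltas": [
    [[0,0,0,0],[0,0,0,0],[0,0,0,0],[0,0,0,0],[0,0,0,0],[0,0,0,0],[0,0,0,0],[0,0,0,0]]
  ],
  "grip": 26
}}

```text
t: 24.6
eef_pos: [0.5793, 0.0762, 0.1376]
ee_rot: [3.14, -0.001, 0.046]
force: [-2.1, -4.4, 9.6]
width: 0.0292
gripper_force: 25.0
```

```bash
python3 hd.py; python3 asc.py pics/g.png 380 198 540 228 3
```

```text
24.65 [0.5793 0.0762 0.1376] 0.02903537859882799 25.007035732269287 [-2.1483 -4.1447  9.0885]
198 3333333333333333333333333333333333333333321111222234334443334342111112222222210012222222222222222333333333333336666644588888888888888776666666666666666643322356
201 3333333333333334444444344444334343444444444411222224444444444444111112222222210112222222222222233333333333336666457888888555688888888888755666666666666664222223
204 3333333333333344444444444444444443444444444311222224444444344444111112222222200122222222222222333333333333266636888886oooooooooooooooooo878766666666666662233333
207 33333333333333444444444444444444444444444442112222244444434444441111222222222001222222222222223333333332667647888885ooooooooooooooooooooo87766666666666733333333
210 433343333333334444444444444444444344444444421122222334333443333211122222222211012222222222222333333336766663888874oooooooooooooooooooooooo6776666666666623333322
213 33333333333333333333333333367777777774111111112222333333333333211112222222221012222222222222233333336666666588885oooooooooooooo2112ooooooooo56666666667322233224
216 333333333333333333677777777777776767776211111222265111111111111111122222222110122222222222223333333366666656888885ooooooooooooo111ooooooooo576666666674233332236
219 3343888667777766676666666677767677666777665555677771211111111111112222222221012222222222222233333336676666635888888ooooooooooooooooooooo457666666666662233322246
222 883011488776677767766766777766766677777776666677767765111111111111222222222101222222222222223333334676666666678888887ooooooooooooooooo46666666666666742233222376
225 7888888877776677777767776666677667776776666676666676777652111111112222222210135422222222222333333367666666666666668888888888888887666666666666667532222222223666
```

The rod collar advanced another ~10 px while the head advanced only ~5, so the jaw now bears on the bowl. I measure the spring more exactly against the unloaded picture.

Run:
```python
from h import *
A,B=[cv2.imread(p,0).astype(np.float32) for p in("pics/g0.png","pics/g.png")]
def shift(box,rng):
    u0,v0,u1,v1=box; t=A[v0:v1,u0:u1]; s=cv2.matchTemplate(B[v0-1:v1+1,u0-5:u1+rng],t,cv2.TM_CCOEFF_NORMED)
    _,m,_,(x,y)=cv2.minMaxLoc(s); r=s[y]; d=0
    if 0<x<len(r)-1: d=(r[x-1]-r[x+1])/(2*(r[x-1]-2*r[x]+r[x+1]))
    return x-5+d,y-1,m
f=grab_frame("wrist"); 
for v in(204,207,222):
    print(v,"A",A[v,380:440].astype(int).tolist()); print("B",B[v,415:465].astype(int).tolist())
print("collar",shift((384,198,402,212),50),"head",shift((418,196,434,226),40),"head2",shift((420,212,434,228),40),"plug",shift((490,200,524,224),12))
c=np.array([.5848,-.067]);x=np.array([.045,-.999]);y=np.array([.999,.045])
for a in(-.08,-.06,-.04): print([proj(f,[[*(c+a*x+b*y),z]])[0].round(1).tolist() for b,z in((0,.05),(0,.054),(-.01,.06),(0,.06),(0,.08))])
```

```text
204 A [100, 102, 99, 105, 106, 104, 105, 101, 102, 103, 103, 101, 112, 60, 34, 53, 55, 56, 53, 54, 93, 105, 82, 93, 106, 91, 89, 102, 101, 102, 100, 101, 105, 75, 98, 104, 76, 102, 106, 61, 42, 38, 43, 53, 48, 51, 57, 55, 55, 51, 55, 54, 14, 30, 35, 20, 25, 55, 60, 61]
B [103, 103, 101, 105, 106, 103, 103, 106, 89, 38, 37, 49, 56, 56, 50, 52, 103, 103, 102, 104, 102, 101, 106, 100, 104, 102, 102, 104, 100, 39, 40, 38, 40, 47, 54, 58, 53, 52, 56, 59, 58, 46, 23, 16, 36, 48, 62, 61, 60, 60]
207 A [106, 109, 103, 97, 107, 103, 105, 105, 107, 103, 102, 106, 101, 55, 40, 52, 57, 53, 57, 54, 91, 103, 85, 89, 101, 93, 91, 98, 104, 100, 103, 102, 103, 74, 105, 103, 72, 104, 105, 57, 39, 40, 44, 50, 56, 56, 57, 54, 53, 53, 55, 39, 18, 22, 29, 24, 22, 19, 37, 44]
B [105, 104, 102, 102, 104, 105, 108, 107, 62, 43, 35, 55, 55, 55, 54, 60, 99, 102, 102, 101, 101, 107, 98, 100, 107, 101, 101, 104, 100, 31, 39, 43, 42, 52, 52, 56, 54, 58, 53, 57, 58, 51, 13, 16, 38, 63, 62, 57, 56, 65]
222 A [122, 183, 224, 150, 60, 32, 31, 51, 196, 217, 188, 166, 163, 163, 166, 163, 164, 166, 164, 164, 166, 165, 162, 161, 164, 164, 164, 165, 165, 169, 133, 56, 31, 43, 36, 38, 40, 37, 40, 48, 39, 52, 55, 52, 56, 55, 59, 55, 54, 61, 18, 21, 30, 138, 171, 167, 166, 164, 163, 165]
B [163, 163, 163, 164, 163, 164, 162, 162, 161, 161, 162, 165, 163, 165, 161, 165, 172, 160, 127, 28, 42, 39, 42, 46, 38, 45, 42, 43, 39, 36, 36, 54, 50, 58, 55, 56, 50, 54, 58, 48, 31, 23, 38, 61, 59, 59, 60, 62, 57, 58]
collar (np.float32(30.592506), -1, 0.9282128810882568) head (np.float32(24.822237), 0, 0.7943000197410583) head2 (np.float32(24.567997), 1, 0.7358477711677551) plug (np.float32(0.8382565), 0, 0.9248421788215637)
[[391.6, 204.7], [392.7, 206.1], [393.7, 219.8], [394.5, 208.3], [401.1, 216.2]]
[[415.0, 204.7], [416.5, 206.1], [417.7, 219.8], [418.8, 208.3], [427.4, 216.2]]
[[438.3, 204.7], [440.1, 206.1], [441.6, 219.7], [443.0, 208.3], [453.6, 216.2]]
```

The rod moved 26.2 mm and the head 21.2 mm, so the spring is squeezed about 5 mm. A full stroke more would give about 14 mm, which is too near closing. I let the trigger out only part way to pick up one tooth (~2.9 mm), then squeeze again.

Request:
{"api": "jog_arm", "payload": {
  "deltas": [
    [[0,0,0,0],[0,0,0,0],[0,0,0,0],[0,0,0,0]]
  ],
  "grip": 40
}}

```text
t: 25.2
eef_pos: [0.5793, 0.0761, 0.1369]
ee_rot: [3.14, -0.001, 0.045]
force: [0.6, -6.2, 4.3]
width: 0.0403
gripper_force: 2.9
```

Request:
{"api": "jog_arm", "payload": {
  "deltas": [
    [[0,0,0,0],[0,0,0,0],[0,0,0,0],[0,0,0,0],[0,0,0,0],[0,0,0,0]]
  ],
  "grip": 26
}}

```text
t: 25.95
eef_pos: [0.5794, 0.0763, 0.1372]
ee_rot: [3.14, -0.001, 0.046]
force: [-1.0, -4.7, 7.5]
width: 0.0289
gripper_force: 25.0
```

```bash
cat > sp.py <<'E'
import cv2,numpy as np
B=cv2.imread("pics/g.png",0)[200:209].astype(float).mean(0); d=np.diff(B)
print([(i+.5,round(d[i])) for i in range(400,480) if abs(d[i])>22])
E
python3 hd.py; python3 sp.py
```

```text
26.0 [0.5793 0.0763 0.1372] 0.02937178287583353 25.00100076198578 [-0.164  -3.9866  7.1277]
[(423.5, -49), (430.5, 44), (443.5, -53)]
```

Request:
{"api": "jog_arm", "payload": {
  "deltas": [
    [[0,0,0,0],[0,0,0,0],[0,0,0,0],[0,0,0,0]]
  ],
  "grip": 43.5
}}

```text
t: 26.5
eef_pos: [0.5793, 0.0763, 0.1364]
ee_rot: [3.14, -0.001, 0.045]
force: [0.6, -4.6, 0.6]
width: 0.0433
gripper_force: 2.6
```

Request:
{"api": "jog_arm", "payload": {
  "deltas": [
    [[0,0,0,0],[0,0,0,0],[0,0,0,0],[0,0,0,0],[0,0,0,0],[0,0,0,0]]
  ],
  "grip": 26
}}

```text
t: 27.25
eef_pos: [0.5793, 0.0762, 0.137]
ee_rot: [3.14, -0.001, 0.046]
force: [-0.3, -4.8, 6.2]
width: 0.0293
gripper_force: 25.0
```

```bash
python3 hd.py; python3 sp.py
```

```text
27.3 [0.5793 0.0762 0.137 ] 0.029162085691768456 24.998103976249695 [ 0.4731 -4.6296  5.8882]
[(423.5, -53), (430.5, 36), (443.5, -41)]
```

The fingers open symmetrically, so 43.5 mm let the trigger back only about a third. I try 50 mm, which is about half the stroke.

Request:
{"api": "jog_arm", "payload": {
  "deltas": [
    [[0,0,0,0],[0,0,0,0],[0,0,0,0],[0,0,0,0]]
  ],
  "grip": 50
}}

```text
t: 27.8
eef_pos: [0.579, 0.0769, 0.1359]
ee_rot: [3.141, -0.0, 0.045]
force: [3.3, -3.8, -1.6]
width: 0.0499
gripper_force: 2.2
```

Request:
{"api": "jog_arm", "payload": {
  "deltas": [
    [[0,0,0,0],[0,0,0,0],[0,0,0,0],[0,0,0,0],[0,0,0,0],[0,0,0,0],[0,0,0,0]]
  ],
  "grip": 26
}}

```text
t: 28.68
eef_pos: [0.5792, 0.0763, 0.1369]
ee_rot: [3.14, -0.001, 0.046]
force: [1.4, -7.3, 5.6]
width: 0.0289
gripper_force: 25.0
```

```bash
python3 hd.py; python3 sp.py
```

```text
28.725 [0.5792 0.0763 0.1369] 0.029352605056815306 24.996498227119446 [ 1.5093 -7.0035  5.8435]
[(423.5, -54), (430.5, 30), (431.5, 23), (443.5, -39), (444.5, -26)]
```

Request:
{"api": "jog_arm", "payload": {
  "deltas": [
    [[0,0,0,0],[0,0,0,0],[0,0,0,0],[0,0,0,0]]
  ],
  "grip": 55
}}

```text
t: 29.22
eef_pos: [0.5785, 0.0771, 0.1356]
ee_rot: [3.141, 0.001, 0.045]
force: [2.0, -3.9, -1.0]
width: 0.0544
gripper_force: 1.8
```

Request:
{"api": "jog_arm", "payload": {
  "deltas": [
    [[0,0,0,0],[0,0,0,0],[0,0,0,0],[0,0,0,0],[0,0,0,0],[0,0,0,0],[0,0,0,0]]
  ],
  "grip": 26
}}

```text
t: 30.1
eef_pos: [0.5787, 0.0762, 0.1369]
ee_rot: [3.14, 0.0, 0.046]
force: [-0.4, -5.8, 5.9]
width: 0.0292
gripper_force: 25.0
```

```bash
python3 hd.py; python3 sp.py
```

```text
30.15 [0.5787 0.0762 0.1369] 0.029325690836596436 24.999081194400787 [-0.6002 -7.0802  5.1449]
[(426.5, -47), (434.5, 39), (445.5, -46)]
```

One tooth gained: the collar moved about 3.3 px and the head about 1.7 px as the bowl settled on the fixed jaw, giving about 6.3 mm of squeeze. One more tooth gives a safe middle value.

Request:
{"api": "jog_arm", "payload": {
  "deltas": [
    [[0,0,0,0],[0,0,0,0],[0,0,0,0],[0,0,0,0]]
  ],
  "grip": 55
}}

```text
t: 30.65
eef_pos: [0.5784, 0.0772, 0.1356]
ee_rot: [3.142, 0.001, 0.045]
force: [2.1, -3.7, -2.6]
width: 0.0548
gripper_force: 1.8
```

Request:
{"api": "jog_arm", "payload": {
  "deltas": [
    [[0,0,0,0],[0,0,0,0],[0,0,0,0],[0,0,0,0],[0,0,0,0],[0,0,0,0],[0,0,0,0]]
  ],
  "grip": 26
}}

```text
t: 31.52
eef_pos: [0.5785, 0.0763, 0.1367]
ee_rot: [3.14, 0.0, 0.046]
force: [-1.1, -8.5, 5.1]
width: 0.0292
gripper_force: 25.0
```

```bash
python3 hd.py; python3 sp.py
python3 - <<'E'
from h import *
w=cv2.imread("pics/g.png")[130:240,370:560]; f=grab_frame("side"); u,v=proj(f,[[.585,-.03,.06]])[0].astype(int)
s=f["img"][v-45:v+45,u-45:u+45,::-1]
cv2.imwrite("pics/fin.png",np.vstack([cv2.resize(w,(570,330),interpolation=cv2.INTER_CUBIC),np.pad(cv2.resize(s,(265,265)),((0,0),(0,305),(0,0)))]))
E
```

```text
31.575 [0.5785 0.0763 0.1367] 0.029471700158588097 25.000204145908356 [-1.8143 -7.3435  5.3103]
[(430.5, -49), (437.5, 36), (445.5, -56)]
```

View pics/fin.png

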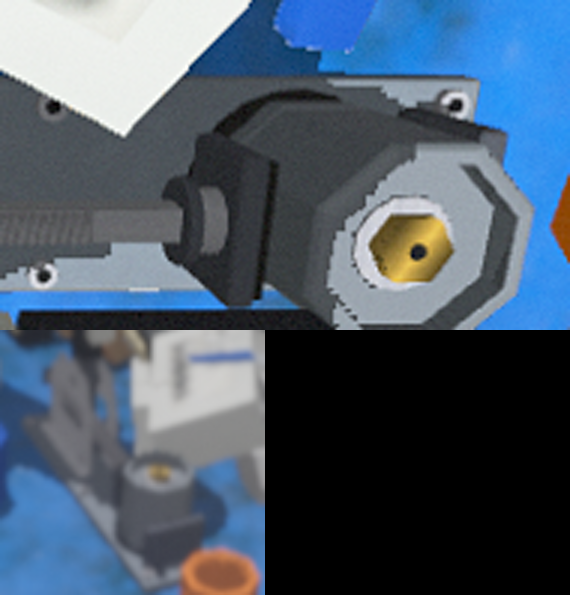

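The picture shows the bowl flat on the ring, plug up at (410,245). The jaw's rubber at (265,230) bears on it, and the spring is shortened to about 15 px from 26, roughly 9 mm of 18. The trigger is fully squeezed, so I hand in.

```bash
python3 -c "
from station import arm
print(arm.job_done())"
```

```text
the job is handed in; nothing more can be done
None
```

The bowl sits mouth-down on the clamp's rubber ring, held by the jaw with its spring squeezed about 9 mm of 18 (from the wrist camera), and the trigger is still held fully squeezed; I handed the job in at about 32 s and was not shown the verdict.

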